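# Stack the tasting cups and set the stand's hold-down stop

## Robot

A 7-joint arm with a two-finger parallel gripper is mounted at the origin on a cart in front of the work surface, level with it; the furniture and walls round the work are solid. World frame = base frame: x ahead of the robot, y to its left, z up, the work surface at z = 0. Lengths are in mm, angles in rad, forces in N, time in s.
With the tool pointing down it reaches from about 425 to 950 mm from the base axis. Payload 4.7 kg.
Tool frame: the origin (TCP) lies between the finger pads; the fingertips stand 19 mm ahead of it and the grasp point (between the pads) is the TCP; z points along the fingers, y is the line along which they close (so a half turn about z gives the same grasp; the last joint's range is limited). The gripper opens to 85 mm and grips with 20 to 120 N. Pads are 22 mm wide; open, the fingers measure 114 mm over their backs; the gripper's body (76 mm by 85 mm) begins 54 mm behind the grasp point. The pads swing forward as they close: fully open they stand 13 mm farther back than shut.
Start: joints at [-1.242, 0.469, -0.049, 1.532, 0.024, 1.141, -0.082], TCP at [236.356, 632.283, 250.335] pointing down, gripper open.
Joint ranges: [-2.59, 2.59], [-0.33, 1.99], [-1.39, 1.29], [0.1, 2.45], [-1.04, 4.18], [0.21, 1.99], [-2.66, 2.66]. Speed limits (rad/s): [2.57, 2.57, 3.14, 3.14, 3.14, 3.14, 3.14].

## Interface

Orientations are given as a unit quaternion [w, x, y, z].
In Python, from rig import r gives the robot as it stands. The module is installed in compiled form; this text tells all that it offers.
- The arm moves only by the tool servo_tool, never from a script. Its argument "plan" is text: rows parted by semicolons, each of 5 numbers parted by spaces: the closure, from -1 (fully open) to 1 (shut), then the shift along the world's x, y, z in mm, then the turn about the world's z in degrees. A call has 1 to 12 rows; each row shifts and turns the commanded pose from where the row before left it; what a row does not reach is not made up. A row lasts 1/8 s, in which the tool goes at most 62.5 mm and 10.7 degrees, less where a joint would pass 70% of its speed; a pose out of reach is approached as far as the arm can. A call is refused whole if a number of a shift passes 62.5 or a number of a turn 10.7, either way. A call with a gripper value outside its range is refused whole. The fingers move at their own pace and stop on an object; the grip force is fixed at half the most. Time passes only in rows, so rows that do not move let the fingers close. It gives the time, the measured TCP pose, the force, the opening and the grip force at its end, in the units of the state.
- r.sense(): the state, without advancing time (a new reading comes with each control period).
- r.camera(name): name is "side" or "top"; returns a dict with "image" (480x640x3 uint8, blue, green, red), "fx", "fy", "cx", "cy" (pixels), "T" (4x4, takes a point from camera to world coordinates). Camera axes: x right, y down, z forward; pixel columns grow to the right and rows downward; lengths in mm; the calibration is good to about 2 mm. A picture is of the moment at which its call begins. There is no depth.
- r.finish_job(): hands the job in; it is judged then, once.
The state is a dict: "clock": time; "joint_pos": joint angles; "dq": joint speeds; "effort": joint torques, N m; "eef_pos": TCP position; "tool_rot": TCP orientation; "ft_force": force on the tool from outside, world axes, zero at the start; "ft_torque": the same for the moment, N m; "width": finger opening in mm; "grasp_force": force on a finger pad.
Only numpy, scipy, OpenCV 4.12 (cv2) and the standard library are available. Lean on these libraries where they do the work, as an engineer would, in place of code of your own. Each camera call takes 0.05 s, during which the arm holds its last target. There are 200 camera calls.

## Task

Free the clamp lever of the cup stand and swing its stop arm aside, then nest all the white cups that are out, mouth up, in one stack standing in the stand's steel seat. Swing the arm right back over the stack, gently lower the stop until its foot touches the top cup, and only then turn the clamp lever fully to lock it. Never move the arm while the clamp is locked, and leave the jars, the cheese and the cheese slicer where they are.

Things in the scene. Friction and masses are not known exactly. Their poses are not given: they have to be found in the camera images.
- pad (a point): Cup stand (fixed to the counter): a wooden plate 225 x 95 x 12 mm with, near one end, an open steel seat (upright sleeve of eight flats, 48 mm wide inside, 56 mm outside, 32 mm high) into which the barrel of the lowest cup drops until its foot stands on the plate, and near the other end an upright steel post. This point is the centre of the seat at the top of the plate (12 mm above the counter). Axes of the stand: x from the seat to the post, z up, y to the left of x.
- post (a point): Foot of the post's axis, at the top of the stand's plate, 130 mm from the seat's centre. The post is a fixed dark sleeve 26 mm thick (up to 78 mm over the counter), in which a bright steel rod turns and slides; its arm and hub reach up to 123 mm over the counter when stop = 0 and rise with stop.
- column (a joint): Swing of the stop arm about the vertical post (rad): 0 (end stop) = the foot is straight above the seat; it grows clockwise seen from above (the arm then goes to the stand's +y side), up to 1.8. It turns stiffly (0.15 N m) and stays where left.
- stop (a joint): Height of the stop arm (m), 0 to 0.115: the underside of its foot is 0.095 + stop above the counter. It slides stiffly (about 5 N up or down, weight included 3 to 7 N) and stays where left, whatever the clamp's position, but must only be moved with the clamp free.
- stop_foot (a point): Centre of the underside of the stop's foot, a level steel disc 68 mm in diameter and about 6 mm thick at the end of the arm (18 mm wide bar, its top 19 mm above the underside), 130 mm from the post's axis.
- stop_knob (a point): Centre of the upright black knob on the end of the stop arm, 24 mm in diameter, 36 mm high (18 mm up and down from this point), 40 mm above the underside of the foot. Pinch it from above to swing, raise or lower the arm. It is fixed to the arm: let the hand turn along with the swing, or hold it lightly.
- clamp (a joint): Clamp lever round the post's sleeve (rad), turning about the post's vertical axis: 0 = free (end stop), 1.4 = fully locked (end stop); it grows counter-clockwise seen from above. At 0 the lever points 110 deg clockwise from the stand's x axis, at 1.4 about 30 deg clockwise. Stiff (0.12 N m), stays where left.
- clamp_grip (a point): Centre of the grippable part of the upright black pin at the end of the clamp lever: 16 mm in diameter, its top 16 mm above this point, the lever's bar 18 mm below it; 85 mm from the post's axis and 87 mm above the counter. Pinch it from above (it is fixed to the lever: let the hand turn along) or push it.
- cup_a_mid (a point): White stackable ceramic cup standing mouth up on the counter (3 to 5 of these identical cups are present; an absent one reads None): 70 mm high, 140 g; upper 25 mm is a straight collar 62 mm in diameter (4 mm wall), below it a barrel tapering from 49 mm to 36 mm at the foot. The barrel drops into the cup below until the collar sits on its rim, so each nested cup adds 25 mm. This point is its centre, 35 mm above its foot; z to the mouth.
- cup_b_mid (a point): White stackable ceramic cup standing mouth up on the counter (3 to 5 of these identical cups are present; an absent one reads None): 70 mm high, 140 g; upper 25 mm is a straight collar 62 mm in diameter (4 mm wall), below it a barrel tapering from 49 mm to 36 mm at the foot. The barrel drops into the cup below until the collar sits on its rim, so each nested cup adds 25 mm. This point is its centre, 35 mm above its foot; z to the mouth.
- cup_c_mid (a point): White stackable ceramic cup standing mouth up on the counter (3 to 5 of these identical cups are present; an absent one reads None): 70 mm high, 140 g; upper 25 mm is a straight collar 62 mm in diameter (4 mm wall), below it a barrel tapering from 49 mm to 36 mm at the foot. The barrel drops into the cup below until the collar sits on its rim, so each nested cup adds 25 mm. This point is its centre, 35 mm above its foot; z to the mouth.
- cup_d_mid (a point): White stackable ceramic cup standing mouth up on the counter (3 to 5 of these identical cups are present; an absent one reads None): 70 mm high, 140 g; upper 25 mm is a straight collar 62 mm in diameter (4 mm wall), below it a barrel tapering from 49 mm to 36 mm at the foot. The barrel drops into the cup below until the collar sits on its rim, so each nested cup adds 25 mm. This point is its centre, 35 mm above its foot; z to the mouth.
- cup_e_mid (a point): White stackable ceramic cup standing mouth up on the counter (3 to 5 of these identical cups are present; an absent one reads None): 70 mm high, 140 g; upper 25 mm is a straight collar 62 mm in diameter (4 mm wall), below it a barrel tapering from 49 mm to 36 mm at the foot. The barrel drops into the cup below until the collar sits on its rim, so each nested cup adds 25 mm. This point is its centre, 35 mm above its foot; z to the mouth.
- cup_a: The same cup, origin at the centre of its foot.
- cup_b: The same cup, origin at the centre of its foot.
- cup_c: The same cup, origin at the centre of its foot.
- cup_d: The same cup, origin at the centre of its foot.
- cup_e: The same cup, origin at the centre of its foot.
- slicer: Bystander: cheese slicer 72 x 215 x 18 mm lying on the right half of the cheese cutter's board; origin at its underside.
- jam_jar: Bystander: jam jar, 72 mm thick, 102 mm high; origin at its foot.
- mustard_jar: Bystander: mustard jar, 72 mm thick, 94 mm high; origin at its foot.
- wedge: Bystander: wrapped cheese wedge 119 x 78 x 56 mm lying on the cheese cutter's board; origin at its underside.
Things that resemble listed ones, but are neither listed nor needed, are in the scene too. Leave any brown or orange look-alike of the cup_b alone.

How it is judged:
By the outcome, as a careful person would: the job done as asked, in the order asked, and still so for the second after the job is handed in, with the robot touching nothing.
Of cup_a, cup_b, cup_c, cup_d, cup_e only 3 to 5 are there at a start; the rules pass over those that are not, and their reading is None.
At some moment in a run one of cup_a, cup_b, cup_c, cup_d, cup_e may be knocked a few centimetres aside while the robot is not near it.
It also fails if it takes over 210 s, if anything falls off the work surface, if the arm or the gripper's body presses on something with over 40 N, if the wrist force passes 120 N, or if a joint passes its speed limit or range.

## Working session

There is one attempt and no reset: what is moved stays moved. The work goes in short steps, Python scripts to look and compute and a tool call to move; the robot and the scene stay as the last step left them, time stands still between calls to the robot, and variables do not carry over. Pictures are saved under pics/ and viewed, at most 14 in all, crops included, and the job is handed in when it is done.

Besides the shell and the picture viewer there is one more tool, called as name(argument=value, ...) on one line, values as JSON. servo_tool: Moves the arm, as the interface text tells. Its arguments: {"type":"object","properties":{"plan":{"type":"string"}},"required":["plan"]}

```bash
mkdir -p pics; cat > h.py <<'E'
from rig import r
import numpy as np, cv2
def ray(c,u,v):
    T=np.array(c["T"]);d=T[:3,:3]@np.array([(u-c["cx"])/c["fx"],(v-c["cy"])/c["fy"],1.]);return T[:3,3],d
def onz(c,u,v,z):
    o,d=ray(c,u,v);return o+d*(z-o[2])/d[2]
def proj(c,p):
    T=np.array(c["T"]);q=T[:3,:3].T@(np.array(p,float)-T[:3,3]);return (c["fx"]*q[0]/q[2]+c["cx"],c["fy"]*q[1]/q[2]+c["cy"])
def two(c1,p1,c2,p2):
    o1,d1=ray(c1,*p1);o2,d2=ray(c2,*p2);s=np.linalg.lstsq(np.c_[d1,-d2],o2-o1,rcond=None)[0]
    a=o1+d1*s[0];b=o2+d2*s[1];return (a+b)/2,np.linalg.norm(a-b)
def snap(n,tag):
    c=r.camera(n);cv2.imwrite(f"pics/{tag}.png",c["image"]);return c
E
python3 - <<'E'
from h import *
for n in("top","side"):
    c=snap(n,n+"0");print(n,c["fx"],np.round(c["T"],3).tolist())
print(r.sense())
E
```

```text
top 462.09567156573985 [[-0.013, -0.982, 0.187, 208.217], [-1.0, 0.013, -0.003, -106.1], [0.0, -0.187, -0.982, 1411.308], [0.0, 0.0, 0.0, 1.0]]
side 570.4327524104646 [[0.974, -0.113, 0.194, 165.508], [-0.225, -0.501, 0.836, -1289.588], [0.003, -0.858, -0.514, 859.609], [0.0, 0.0, 0.0, 1.0]]
{'clock': 0.1, 'joint_pos': array([-1.24190852,  0.46933116, -0.04861777,  1.53356269,  0.02409378,
        1.14101361, -0.08228413]), 'dq': array([-1.45784394e-03, -5.47954385e-04, -3.27394633e-04, -2.86174419e-03,
        2.67763996e-05, -1.08760194e-03, -1.40804628e-03]), 'effort': array([ 1.86089186e-03, -5.11511528e+01, -4.61195328e-02, -2.38389301e+01,
        1.09011898e-02,  4.43545694e-03, -7.58677345e-06]), 'eef_pos': array([236.18681627, 631.80541869, 249.39136522]), 'tool_rot': array([-1.31813567e-04,  1.77910475e-01,  9.84046297e-01, -8.54662622e-04]), 'ft_force': array([ 1.21807621, -0.73119478,  0.1123485 ]), 'ft_torque': array([0.00848498, 0.00011955, 0.01008384]), 'grasp_force': 0.0, 'width': 85.3430350596517}
```

View pics/top0.png

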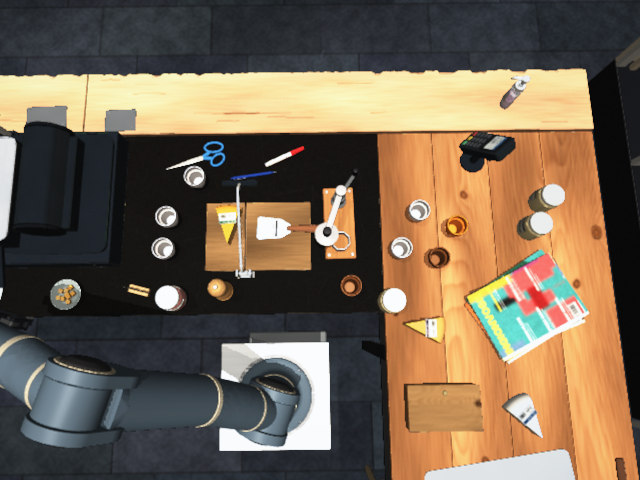

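View pics/side0.png

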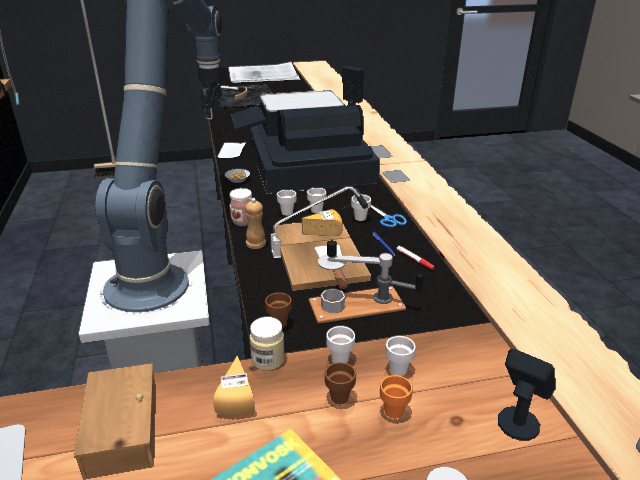

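The top view shows white cups at (194,177), (166,216), (163,248), (419,210) and (401,247). The look-alikes are brown (351,285) and (438,257) and orange (456,226). The jars are at (170,297), (393,300), (548,197) and (538,225). The stand has its post at (340,190), seat near (340,240), knob at (326,234) and clamp pin at (352,174). I'll check these in one close crop.

```bash
python3 - <<'E'
from h import *
t=cv2.imread("pics/top0.png");s=cv2.imread("pics/side0.png")
a=cv2.resize(t[165:265,300:440],None,fx=4,fy=4,interpolation=3)[:, :400]
a=cv2.resize(t[160:270,300:380],(400,550),interpolation=3)
b=cv2.resize(s[225:335,300:440],(400,314),interpolation=3)
d=cv2.resize(s[175:225,250:430],(400,111),interpolation=3);e=cv2.resize(t[165:265,140:215],(94,125),interpolation=3)
o=np.zeros((550,800,3),np.uint8);o[:,:400]=a;o[:314,400:]=b;o[320:431,400:]=d
f=cv2.resize(s[320:400,310:430],(177,118),interpolation=3);o[432:550,400:577]=f
cv2.imwrite("pics/crop0.png",o)
ct=r.camera("top");cs=r.camera("side")
hs=cv2.cvtColor(ct["image"],cv2.COLOR_BGR2HSV)
m=((hs[...,1]<40)&(hs[...,2]>110)).astype(np.uint8)*255
n,l,st,ce=cv2.connectedComponentsWithStats(m)
for i in range(1,n):
    if 150<st[i,4]<900 and 130<ce[i][1]<320: print(ce[i].round(1),st[i],onz(ct,st[i,0]+st[i,2]/2-.5,st[i,1]+st[i,3]/2-.5,70).round(1))
E
```

```text
[186.9 162.1] [166 156  37  14 154] [691.1 271.5  70. ]
[193.6 175.6] [183 166  21  21 339] [647.8 242.6  70. ]
[332.4 219.8] [314 176  40  74 758] [ 528.8 -180.2   70. ]
[240.7 241.1] [235 183  20  96 377] [477.5  84.4  70. ]
[553.  194.5] [542 184  23  22 389] [ 575.6 -840.9   70. ]
[419.1 209.7] [409 200  21  20 332] [ 534.6 -435.6   70. ]
[165.4 215.8] [155 206  21  21 339] [524.6 321.7  70. ]
[540.9 222.5] [530 212  23  22 408] [ 490.2 -795.6   70. ]
[271.3 228. ] [256 216  35  24 648] [4.855e+02 1.000e-01 7.000e+01]
[162.  247.7] [151 237  22  22 362] [429.8 327.6  70. ]
[401.4 247.1] [391 237  22  21 357] [ 422.  -377.7   70. ]
[ 65.1 293.4] [ 51 279  30  31 483] [297.6 598.   70. ]
[166.5 297.1] [155 285  24  26 469] [283.7 306.4  70. ]
[394.  299.6] [383 288  23  24 450] [ 269.4 -348.4   70. ]
```

View pics/crop0.png

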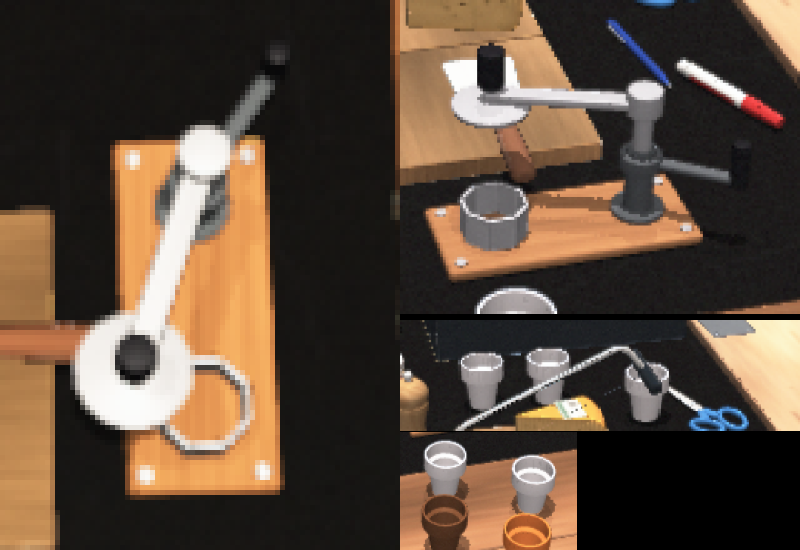

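The crop shows five white mouth-up cups. The arm is swung slightly to the left and raised, with the knob at top (327,231) and side (331,242). The clamp pin at (355,170) points ahead-right, which means locked. The seat ring is at (341,241).

```bash
python3 - <<'E'
from h import *
ct=r.camera("top");cs=r.camera("side")
T=lambda x,y:(300+x/5-.4,160+y/5-.4)
S=lambda x,y:(300+(x-400)*.35-.3,225+y*.35-.3)
P=[onz(ct,*T(*p),12) for p in[(113,141),(264,138),(282,492),(130,495)]]
print(np.round(P,1).tolist())
for i in range(4): print(np.linalg.norm(P[i]-P[(i+1)%4]).round(1))
ax=(P[0]+P[1]-P[2]-P[3])[:2];print("ang",np.degrees(np.arctan2(ax[1],ax[0])), np.mean(P,0))
print("seat",onz(ct,*T(207,405),44),onz(cs,*S(494,200),44))
for n,a,b in[("knobtop",(137,352),(490,50)),("hubtop",(204,145),(646,88)),("pintop",(277,52),(740,144))]: print(n,two(ct,T(*a),cs,S(*b)))
for q in [(322,72)]: pass
for (u,v) in [(193,176),(165,216),(161.5,247.5),(419,209.5),(401.5,247)]:
  p=onz(ct,u,v,70);print(p.round(1),np.hypot(p[0],p[1]).round(), np.round(proj(cs,p)))
# side-view rim check
hs=cv2.cvtColor(cs["image"],cv2.COLOR_BGR2HSV)
m=((hs[...,1]<40)&(hs[...,2]>110)).astype(np.uint8)*255
n,l,st,ce=cv2.connectedComponentsWithStats(m)
for i in range(1,n):
    if 150<st[i,4]<1500 and 170<ce[i][1]<400: print(ce[i].round(1),st[i])
E
```

```text
[[622.8, -149.7, 12.0], [623.5, -244.6, 12.0], [399.1, -248.8, 12.0], [398.4, -156.0, 12.0]]
95.0
224.5
92.8
224.5
ang 1.341187446336671 [ 510.95554523 -199.76520297   12.        ]
seat [ 447.97167098 -202.15813225   44.        ] [ 449.6667909  -201.13209649   44.        ]
knobtop (array([ 456.28401303, -155.83703219,  165.14964532]), np.float64(1.0694275277634469))
hubtop (array([ 581.63126173, -197.60615858,  136.29195502]), np.float64(2.5058262577795385))
pintop (array([ 649.46075919, -245.03491209,  100.73993537]), np.float64(1.078456779423646))
[647.8 242.6  70. ] 692.0 [360. 198.]
[524.6 321.7  70. ] 615.0 [316. 191.]
[429.8 327.6  70. ] 540.0 [286. 193.]
[ 534.6 -435.6   70. ] 690.0 [399. 344.]
[ 422.  -377.7   70. ] 566.0 [340. 334.]
[395.5 175.9] [382 170  28  13 239]
[300.9 208.9] [ 271  187   89   71 1207]
[240.5 194.1] [230 188  22  13 236]
[362.9 207.7] [351 194  35  27 341]
[346.  258.4] [315 245  78  25 766]
[331.9 301. ] [321 289  24  24 246]
[265.8 328.9] [250 317  32  25 663]
[340.2 342.4] [326 326  29  37 826]
[399.5 353.3] [386 335  30  40 882]
[262.8 358.2] [251 350  24  16 180]
[234.  380.7] [221 374  27  14 288]
```

Measurements fit: the plate is 225 x 95, seat at (449,-202), post at (580,-198.5), arm length 131, column about 0.35, stop about 12 mm, clamp about 1.33 (locked). The first move goes to the clamp pin at (649.5,-245).

servo_tool(plan="-1 20 -40 50 0; -1 25 -50 0 0; -1 25 -50 0 0; -1 25 -50 0 0; -1 25 -50 0 0; -1 25 -50 0 0; -1 25 -50 0 0; -1 25 -50 0 -3; -1 25 -50 0 -3; -1 25 -50 0 -3; -1 25 -50 0 -3; -1 25 -50 0 -3")

```text
clock: 1.8
eef_pos: [530.6, 43.5, 297.2]
tool_rot: [0.0, 0.306, 0.952, 0.0]
ft_force: [0.9, 0.4, 0.4]
width: 85.3
grasp_force: 0.0
```

servo_tool(plan="-1 25 -50 0 0; -1 25 -50 0 0; -1 25 -50 0 0; -1 25 -50 0 0; -1 18 -37 0 0; -1 0 0 -40 0; -1 0 0 -40 0; -1 0 0 -40 0; -1 0 0 0 0; -1 0 0 0 0")

```text
clock: 3.05
eef_pos: [648.9, -192.4, 178.6]
tool_rot: [0.001, 0.305, 0.952, 0.0]
ft_force: [0.5, -0.1, -0.4]
width: 85.5
grasp_force: 0.0
```

```bash
cat > st.py <<'E'
from h import *
s=r.sense();q=s["tool_rot"]
from scipy.spatial.transform import Rotation as R
y=R.from_quat([q[1],q[2],q[3],q[0]]).as_matrix()[:,1]
print("t%.1f"%s["clock"],s["eef_pos"].round(1),"psi %.1f"%np.degrees(np.arctan2(y[1],y[0])),"w %.1f g %.1f"%(s["width"],s["grasp_force"]),s["ft_force"].round(1),s["joint_pos"].round(2))
E
python3 st.py
```

```text
t3.0 [ 648.9 -192.4  178.6] psi 54.5 w 85.5 g 0.0 [ 0.5 -0.1 -0.4] [-0.05  0.56  0.41  1.62 -0.25  1.01  1.39]
```

servo_tool(plan="-1 0 -26 0 0; -1 0 -27 0 0; -1 0 0 -30 0; -1 0 0 -30 0; -1 0 0 -20 0; -1 0 0 0 0; 1 0 0 0 0; 1 0 0 0 0; 1 0 0 0 0; 1 0 0 0 0; 1 0 0 0 0; 1 0 0 0 0")

```text
clock: 4.55
eef_pos: [648.3, -245.0, 97.5]
tool_rot: [0.0, 0.305, 0.952, 0.0]
ft_force: [-1.1, 1.7, 3.6]
width: 14.1
grasp_force: 58.5
```

```bash
python3 st.py
```

```text
t4.5 [ 648.3 -245.    97.5] psi 54.5 w 14.1 g 58.5 [-1.1  1.7  3.6] [ 0.05  0.67  0.38  1.64 -0.3   0.89  1.49]
```

```bash
cat > arc.py <<'E'
import sys,numpy as np
r,a0,a1,n=map(float,sys.argv[1:5]);a=np.radians(np.linspace(a0,a1,int(n)+1))
p=np.round(np.c_[r*np.cos(a),r*np.sin(a)]);print("; ".join("%d %d"%tuple(d) for d in np.diff(p,axis=0).astype(int)),"turn",(a1-a0)/n)
E
python3 arc.py 84 -34 -110 12
```

```text
-6 -7; -6 -7; -7 -6; -8 -5; -8 -5; -9 -3; -9 -2; -9 -2; -9 0; -10 1; -9 1; -9 3 turn -6.333333333333333
```

servo_tool(plan="1 -6 -7 0 -6.3; 1 -6 -7 0 -6.3; 1 -7 -6 0 -6.3; 1 -8 -5 0 -6.3; 1 -8 -5 0 -6.3; 1 -9 -3 0 -6.3; 1 -9 -2 0 -6.3; 1 -9 -2 0 -6.3; 1 -9 0 0 -6.3; 1 -10 1 0 -6.3")

```text
clock: 5.8
eef_pos: [568.2, -280.8, 97.5]
tool_rot: [0.001, 0.759, 0.652, 0.001]
ft_force: [2.7, 0.5, 2.5]
width: 14.0
grasp_force: 58.4
```

servo_tool(plan="1 -9 1 0 -6.3; 1 -9 3 0 -6.3; 1 0 0 0 0")

```text
clock: 6.18
eef_pos: [551.9, -276.9, 97.6]
tool_rot: [0.003, 0.824, 0.566, 0.002]
ft_force: [6.0, -0.6, -0.0]
width: 14.0
grasp_force: 59.2
```

```bash
python3 st.py
```

```text
t6.2 [ 551.9 -276.9   97.6] psi -21.0 w 14.0 g 59.2 [ 6.  -0.6 -0. ] [-0.12  0.64  0.73  1.85 -0.56  0.86  0.52]
```

servo_tool(plan="1 -4 1 0 0; 1 0 0 0 0; -1 0 0 0 0; -1 0 0 0 0; -1 0 0 0 0; -1 0 0 50 0; -1 0 0 50 0; -1 -20 30 50 0; -1 -30 40 0 0; -1 -30 40 0 0; -1 0 0 0 0")

```text
clock: 7.55
eef_pos: [463.0, -162.5, 246.2]
tool_rot: [-0.002, 0.823, 0.568, 0.001]
ft_force: [1.0, 0.5, 0.8]
width: 85.5
grasp_force: 0.0
```

```bash
python3 st.py; python3 - <<'E'
from h import *
t=r.camera("top")["image"];s=r.camera("side")["image"]
o=np.hstack([cv2.resize(t[160:270,300:380],(400,550),interpolation=3),cv2.resize(s[200:337,300:400],(400,550),interpolation=3)])
cv2.imwrite("pics/c1.png",o)
E
```

```text
t7.5 [ 463.  -162.5  246.2] psi -20.8 w 85.5 g 0.0 [1.  0.5 0.8] [-0.55  0.24  0.96  2.   -0.23  1.02  0.15]
```

View pics/c1.png

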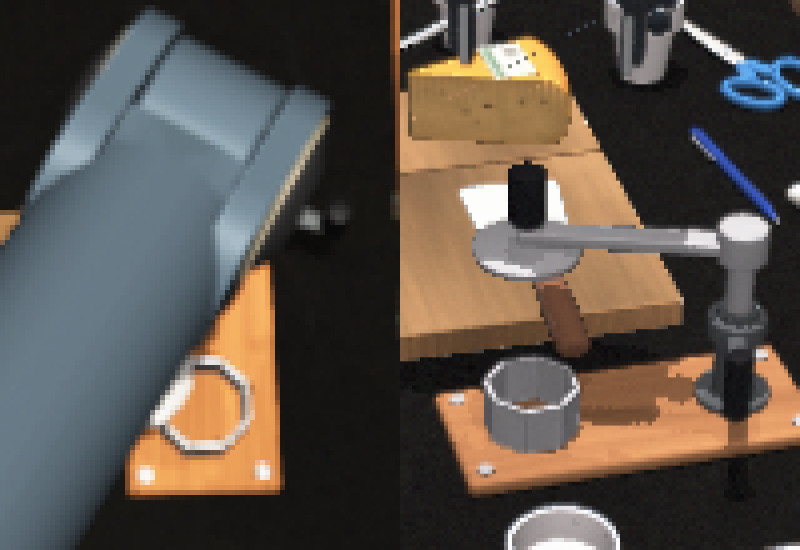

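The crop shows the lever pin (735,370) now pointing toward -y, so the clamp is free. The knob is unmoved at side (332,242). Next I grasp the knob.

servo_tool(plan="-1 -7 7 0 0; -1 0 0 -40 0; -1 0 0 -35 0; -1 0 0 -22 0; -1 0 0 0 0; 1 0 0 0 0; 1 0 0 0 0; 1 0 0 0 0; 1 0 0 0 0; 1 0 0 0 0; 1 0 0 0 0")

```text
clock: 9.02
eef_pos: [455.5, -157.9, 149.5]
tool_rot: [-0.003, 0.825, 0.566, -0.001]
ft_force: [-6.1, 1.9, 3.1]
width: 22.5
grasp_force: 58.5
```

```bash
python3 st.py;python3 arc.py 131 161 101 12
```

```text
t9.0 [ 455.5 -157.9  149.5] psi -21.1 w 22.5 g 58.5 [-6.1  1.9  3.1] [-0.44  0.38  0.86  2.12 -0.39  0.82  0.29]
4 10; 5 11; 6 9; 7 9; 8 9; 8 8; 9 7; 10 6; 10 6; 10 4; 11 4; 11 3 turn -5.0
```

servo_tool(plan="1 4 10 0 -5; 1 5 11 0 -5; 1 6 9 0 -5; 1 7 9 0 -5; 1 8 9 0 -5; 1 8 8 0 -5; 1 9 7 0 -5; 1 10 6 0 -5; 1 10 6 0 -5; 1 10 4 0 -5; 1 11 4 0 -5; 1 11 3 0 -5")

```text
clock: 10.52
eef_pos: [554.5, -70.3, 148.8]
tool_rot: [-0.003, 0.997, 0.076, -0.003]
ft_force: [-6.2, 3.8, 0.1]
width: 22.5
grasp_force: 59.0
```

```bash
python3 st.py
```

```text
t10.5 [554.5 -70.3 148.8] psi -81.3 w 22.5 g 59.0 [-6.2  3.8  0.1] [-0.71  0.62  1.08  1.95 -0.67  0.99 -0.72]
```

servo_tool(plan="1 0 0 10 0; 1 0 0 12 0; 1 0 0 12 0; 1 0 0 12 0; 1 0 0 12 0; 1 0 0 12 0; 1 0 0 12 0; 1 0 0 12 0; 1 0 0 0 0")

```text
clock: 11.65
eef_pos: [554.6, -70.6, 243.8]
tool_rot: [-0.003, 0.997, 0.078, -0.002]
ft_force: [-7.5, 7.0, 3.2]
width: 22.1
grasp_force: 60.7
```

```bash
python3 st.py
```

```text
t11.7 [554.6 -70.6 243.8] psi -81.0 w 22.1 g 60.7 [-7.5  7.   3.2] [-0.8   0.51  1.2   1.86 -0.53  1.14 -0.82]
```

servo_tool(plan="-1 0 0 0 0; -1 0 0 0 0; -1 0 0 0 0; -1 0 0 40 0; -1 0 0 40 0; -1 -19 -44 0 9; -1 -19 -44 0 9; -1 -19 -44 0 9; -1 -19 -44 0 9; -1 -19 -44 0 9; -1 -19 -44 0 9; -1 -19 -43 0 9")

```text
clock: 13.15
eef_pos: [423.1, -381.8, 324.2]
tool_rot: [0.001, 0.808, 0.589, 0.0]
ft_force: [1.7, 0.5, -0.7]
width: 85.4
grasp_force: 0.0
```

```bash
cat > cups.py <<'E'
from h import *
ct=r.camera("top");cs=r.camera("side")
hs=cv2.cvtColor(ct["image"],cv2.COLOR_BGR2HSV)
m=((hs[...,1]<40)&(hs[...,2]>110)).astype(np.uint8)*255
n,l,st,ce=cv2.connectedComponentsWithStats(m)
for i in range(1,n):
    if 150<st[i,4]<500 and 140<ce[i][1]<270 and 18<st[i,2]<25 and 18<st[i,3]<25: print(ce[i].round(1),st[i],onz(ct,st[i,0]+st[i,2]/2-.5,st[i,1]+st[i,3]/2-.5,70).round(1))
cv2.imwrite("pics/t.png",ct["image"]);cv2.imwrite("pics/s.png",cs["image"])
E
python3 st.py;python3 cups.py
```

```text
t13.2 [ 423.1 -381.8  324.2] psi -17.8 w 85.4 g 0.0 [ 1.7  0.5 -0.7] [-0.08  0.33  0.96  1.73 -0.28  1.23  0.64]
[193.6 175.6] [183 166  21  21 339] [647.8 242.6  70. ]
[553.  194.5] [542 184  23  22 389] [ 575.6 -840.9   70. ]
[165.4 215.8] [155 206  21  21 339] [524.6 321.7  70. ]
[540.9 222.5] [530 212  23  22 408] [ 490.2 -795.6   70. ]
[162.  247.7] [151 237  22  22 361] [429.8 327.6  70. ]
```

View pics/s.png

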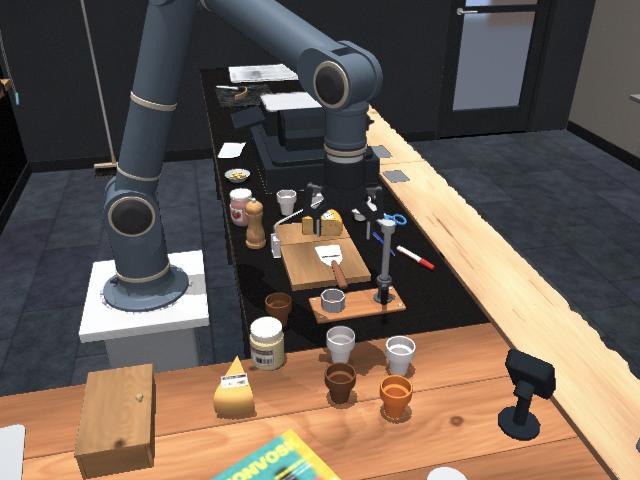

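The side view shows both right-hand cups unmoved at (340,342) and (400,353), and the arm raised. I descend on the first cup.

servo_tool(plan="-1 -1 4 -50 0; -1 0 0 -60 0; -1 0 0 -60 0; -1 0 0 -50 0; -1 0 0 -30 0; -1 0 0 -16 0; -1 0 0 0 0; 1 0 0 0 0; 1 0 0 0 0; 1 0 0 0 0; 1 0 0 0 0; 1 0 0 0 0")

```text
clock: 14.75
eef_pos: [423.6, -376.8, 59.8]
tool_rot: [0.001, 0.81, 0.587, 0.001]
ft_force: [-1.0, 1.7, 6.2]
width: 61.2
grasp_force: 64.6
```

```bash
python3 st.py
```

```text
t14.8 [ 423.6 -376.8   59.8] psi -18.1 w 61.2 g 64.6 [-1.   1.7  6.2] [ 0.13  0.63  0.71  1.99 -0.61  0.74  0.9 ]
```

servo_tool(plan="1 0 0 15 0; 1 0 0 50 0; 1 0 0 50 0; 1 0 0 15 0; 1 8 44 0 0; 1 8 44 0 0; 1 7 44 0 0; 1 2 43 0 0; 1 0 0 0 0; 1 0 0 0 0")

```text
clock: 16.0
eef_pos: [447.7, -201.2, 187.9]
tool_rot: [0.0, 0.81, 0.587, -0.0]
ft_force: [-0.9, -0.5, -2.0]
width: 60.7
grasp_force: 65.8
```

```bash
python3 st.py; python3 cups.py; python3 - <<'E'
from h import *
s=cv2.imread("pics/s.png");t=cv2.imread("pics/t.png")
cv2.imwrite("pics/c2.png",np.hstack([cv2.resize(s[200:320,290:410],(400,400),interpolation=3),cv2.resize(t[180:280,290:390],(400,400),interpolation=3)]))
E
```

```text
t16.0 [ 447.7 -201.2  187.9] psi -18.1 w 60.7 g 65.8 [-0.9 -0.5 -2. ] [-0.42  0.33  0.93  2.07 -0.34  0.9   0.39]
[193.6 175.6] [183 166  21  21 339] [647.8 242.6  70. ]
[553.  194.5] [542 184  23  22 390] [ 575.6 -840.9   70. ]
[419.1 209.7] [409 200  21  20 332] [ 534.6 -435.6   70. ]
[165.4 215.8] [155 206  21  21 339] [524.6 321.7  70. ]
[540.9 222.5] [530 212  23  22 408] [ 490.2 -795.6   70. ]
[162.  247.6] [151 237  22  22 360] [429.8 327.6  70. ]
```

View pics/c2.png

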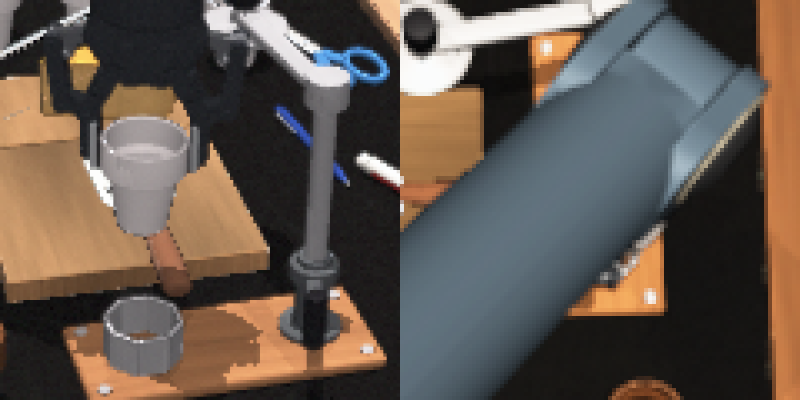

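The held cup is upright over the seat, with its rim centre at side (333.5,240) and its pads on the collar.

```bash
python3 - <<'E'
from h import *
c=r.camera("side")
print(onz(c,290+145*.3-.3,200+137*.3-.3,198), onz(c,290+144*.3-.3,200+317*.3-.3,44), onz(c,290+144*.3-.3,200+222*.3,128))
E
```

```text
[ 447.94989696 -204.49282822  198.        ] [ 450.27685946 -201.69147973   44.        ] [ 448.18972184 -204.94880293  128.        ]
```

servo_tool(plan="1 1.5 0 -40 0; 1 0 0 -30 0; 1 0 0 -20 0; 1 0 0 -12 0; 1 0 0 -8 0; 1 0 0 -4 0; 1 0 0 0 0; 1 0 0 0 0")

```text
clock: 17.15
eef_pos: [450.1, -198.6, 76.8]
tool_rot: [-0.003, 0.81, 0.587, 0.003]
ft_force: [-7.4, 11.6, 33.2]
width: 61.2
grasp_force: 68.6
```

```bash
python3 st.py
```

```text
t17.1 [ 450.1 -198.6   76.8] psi -18.1 w 61.2 g 68.6 [-7.4 11.6 33.2] [-0.25  0.51  0.75  2.15 -0.57  0.69  0.58]
```

servo_tool(plan="1 0 0 4 0; 1 0 2 0 0; -1 0 0 0 0; -1 0 0 0 0; -1 0 0 0 0; -1 0 0 30 0; -1 0 0 60 0; -1 0 0 60 0; -1 0 0 60 0; -1 -10 -40 40 0; -1 20 -50 20 0; -1 20 -50 0 0")

```text
clock: 18.65
eef_pos: [481.2, -340.5, 350.2]
tool_rot: [0.002, 0.809, 0.588, 0.002]
ft_force: [0.8, 0.7, 0.7]
width: 85.4
grasp_force: 0.0
```

```bash
python3 st.py; python3 cups.py; python3 - <<'E'
from h import *
s=cv2.imread("pics/s.png");t=cv2.imread("pics/t.png")
cv2.imwrite("pics/c3.png",np.hstack([cv2.resize(s[240:320,290:410],(600,400),interpolation=3),cv2.resize(t[200:280,310:350],(200,400),interpolation=3)]))
E
```

```text
t18.6 [ 481.2 -340.5  350.2] psi -18.0 w 85.4 g 0.0 [0.8 0.7 0.7] [-0.22  0.38  1.05  1.65 -0.34  1.31  0.57]
[193.6 175.6] [183 166  21  21 338] [647.8 242.6  70. ]
[553.  194.5] [542 184  23  22 391] [ 575.6 -840.9   70. ]
[165.4 215.8] [155 206  21  21 339] [524.6 321.7  70. ]
[541.  222.5] [530 212  23  22 407] [ 490.2 -795.6   70. ]
[162.  247.7] [151 237  22  22 361] [429.8 327.6  70. ]
```

View pics/c3.png

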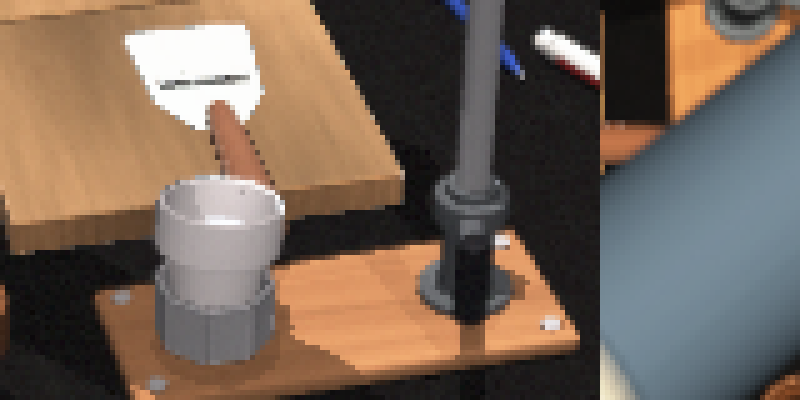

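The cup stands in the seat, with its rim centre near side (334,280). I'll check its height and tilt numerically.

```bash
python3 - <<'E'
from h import *
c=r.camera("side");im=c["image"]
for z in(82,87): print(z,proj(c,(449.5,-201.8,z)),[np.round(proj(c,(449.5+31*np.cos(a),-201.8+31*np.sin(a),z)),1).tolist() for a in np.radians([13,103,193,283])])
hs=cv2.cvtColor(im,cv2.COLOR_BGR2HSV);m=((hs[...,1]<45)&(hs[...,2]>95)).astype(np.uint8)
for v in range(272,300,2): 
  x=np.where(m[v,310:360])[0]+310; print(v,x.min() if len(x) else None,x.max() if len(x) else None)
E
```

```text
82 (np.float64(332.8291842673261), np.float64(281.953478943939)) [[344.3, 278.8], [327.0, 275.4], [321.2, 285.2], [338.8, 288.7]]
87 (np.float64(332.85982210185733), np.float64(280.22670739187066)) [[344.3, 277.1], [327.1, 273.7], [321.2, 283.5], [338.9, 287.0]]
272 None None
274 None None
276 325 340
278 322 344
280 321 346
282 321 346
284 321 345
286 321 346
288 321 345
290 322 345
292 323 343
294 321 343
296 321 344
298 314 344
```

servo_tool(plan="-1 27 -48 -10 0; -1 26.5 -47 -50 0; -1 0 0 -60 0; -1 0 0 -60 0; -1 0 0 -55 0; -1 0 0 -35 0; -1 0 0 -20 0; -1 0 0 0 0; 1 0 0 0 0; 1 0 0 0 0; 1 0 0 0 0; 1 0 0 0 0")

```text
clock: 20.3
eef_pos: [530.3, -428.3, 68.7]
tool_rot: [0.002, 0.81, 0.587, 0.001]
ft_force: [0.1, 1.0, 6.6]
width: 61.4
grasp_force: 63.1
```

```bash
python3 st.py; python3 cups.py
```

```text
t20.3 [ 530.3 -428.3   68.7] psi -18.1 w 61.4 g 63.1 [0.1 1.  6.6] [ 0.11  0.8   0.79  1.7  -0.68  0.93  0.86]
[193.6 175.6] [183 166  21  21 339] [647.8 242.6  70. ]
[553.  194.5] [542 184  23  22 389] [ 575.6 -840.9   70. ]
[165.4 215.8] [155 206  21  21 338] [524.6 321.7  70. ]
[540.9 222.5] [530 212  23  22 408] [ 490.2 -795.6   70. ]
[339.9 238.9] [330 228  20  22 334] [ 449.8 -196.1   70. ]
[162.  247.6] [151 237  22  22 359] [429.8 327.6  70. ]
```

servo_tool(plan="-1 0 0 0 0; -1 0 0 0 0; -1 -2 -5 0 0; -1 0 0 -5 0; -1 0 0 -5 0; -1 0 0 0 0; 1 0 0 0 0; 1 0 0 0 0; 1 0 0 0 0; 1 0 0 0 0; 1 0 0 0 0")

```text
clock: 21.78
eef_pos: [527.6, -432.5, 56.6]
tool_rot: [0.001, 0.809, 0.587, 0.0]
ft_force: [0.5, 0.2, 5.2]
width: 62.8
grasp_force: 64.4
```

```bash
python3 st.py; python3 cups.py; python3 - <<'E'
from h import *
t=cv2.imread("pics/t.png");s=cv2.imread("pics/s.png");c=r.camera("top")
print(proj(c,(449.5,-201.8,82)),proj(c,(449.5,-201.8,44)))
cv2.imwrite("pics/c4.png",np.hstack([cv2.resize(s[265:315,310:360],(400,400),interpolation=3),cv2.resize(t[215:265,315:365],(400,400),interpolation=3)]))
E
```

```text
t21.8 [ 527.6 -432.5   56.6] psi -18.1 w 62.8 g 64.4 [0.5 0.2 5.2] [ 0.13  0.81  0.77  1.7  -0.69  0.92  0.87]
[193.6 175.6] [183 166  21  21 338] [647.8 242.6  70. ]
[553.  194.5] [542 184  23  22 389] [ 575.6 -840.9   70. ]
[165.4 215.8] [155 206  21  21 337] [524.6 321.7  70. ]
[540.9 222.5] [530 212  23  22 408] [ 490.2 -795.6   70. ]
[339.8 238.8] [330 228  20  22 338] [ 449.8 -196.1   70. ]
[162.  247.6] [151 237  22  22 359] [429.8 327.6  70. ]
(np.float64(341.7182908503734), np.float64(237.83087757370728)) (np.float64(340.86777888419545), np.float64(240.10064856800255))
```

View pics/c4.png

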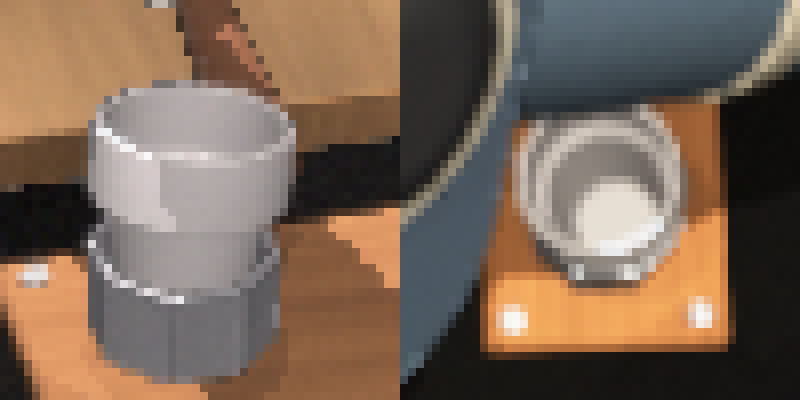

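The cup in the seat is tilted. In the side crop its front rim at (200,157) is about 10 mm high, while the back rim at (200,85) is right. It pivoted in the pads about the closing line, so I'll leave this second cup down and regrasp the seated one with closing along y to square it.

servo_tool(plan="-1 0 0 0 0; -1 0 0 0 0; -1 0 0 0 0; -1 0 0 40 0; -1 0 0 60 0; -1 0 0 60 0; -1 -13 38 0 10; -1 -13 38 0 10; -1 -13 38 0 10; -1 -13 38 0 10; -1 -13 38 0 10; -1 -13 38 0 10")

```text
clock: 23.42
eef_pos: [448.2, -202.7, 215.3]
tool_rot: [-0.0, 0.405, 0.914, 0.0]
ft_force: [-0.2, 0.4, -0.0]
width: 85.4
grasp_force: 0.0
```

servo_tool(plan="-1 0 2 0 10; -1 0 0 0 10; -1 0 0 0 10; -1 0 0 -40 5; -1 0 0 -40 0; -1 0 0 0 0; -1 0 0 0 0")

```text
clock: 24.3
eef_pos: [449.6, -202.5, 136.5]
tool_rot: [0.001, 0.114, 0.993, -0.0]
ft_force: [0.9, -1.0, 0.0]
width: 85.4
grasp_force: 0.0
```

```bash
python3 st.py; python3 cups.py
```

```text
t24.3 [ 449.6 -202.5  136.5] psi 76.9 w 85.4 g 0.0 [ 0.9 -1.   0. ] [-0.14  0.35  0.58  2.1  -0.28  0.76  1.96]
[193.6 175.6] [183 166  21  21 339] [647.8 242.6  70. ]
[553.  194.5] [542 184  23  22 389] [ 575.6 -840.9   70. ]
[419.4 209.8] [409 200  22  20 330] [ 534.6 -437.1   70. ]
[165.4 215.8] [155 206  21  21 339] [524.6 321.7  70. ]
[540.9 222.5] [530 212  23  22 408] [ 490.2 -795.6   70. ]
[162.  247.6] [151 237  22  22 360] [429.8 327.6  70. ]
```

servo_tool(plan="-1 0 2 -30 0; -1 0 0 -20 0; -1 0 0 -8 0; -1 0 0 0 0; 1 0 0 0 0; 1 0 0 0 0; 1 0 0 0 0; 1 0 0 0 0; 1 0 0 0 0")

```text
clock: 25.52
eef_pos: [450.8, -197.2, 79.4]
tool_rot: [0.001, 0.113, 0.994, 0.003]
ft_force: [0.2, 8.7, 12.7]
width: 62.3
grasp_force: 61.2
```

```bash
python3 st.py
```

```text
t25.5 [ 450.8 -197.2   79.4] psi 77.0 w 62.3 g 61.2 [ 0.2  8.7 12.7] [-0.08  0.45  0.52  2.14 -0.37  0.64  2.04]
```

servo_tool(plan="1 0 0 8 0; 1 0 0 12 0; 1 0 0 16 0; 1 0 0 0 0; 1 0 0 0 0")

```text
clock: 26.15
eef_pos: [448.8, -200.4, 113.6]
tool_rot: [0.0, 0.114, 0.993, -0.0]
ft_force: [0.3, -0.2, -2.0]
width: 62.4
grasp_force: 66.2
```

```bash
python3 st.py; python3 - <<'E'
from h import *
s=r.camera("side");t=r.camera("top")
cv2.imwrite("pics/c5.png",np.hstack([cv2.resize(s["image"][245:315,300:370],(400,400),interpolation=3),cv2.resize(t["image"][215:265,315:365],(400,400),interpolation=3)]))
E
```

```text
t26.1 [ 448.8 -200.4  113.6] psi 76.9 w 62.4 g 66.2 [ 0.3 -0.2 -2. ] [-0.12  0.39  0.56  2.12 -0.31  0.71  1.99]
```

View pics/c5.png

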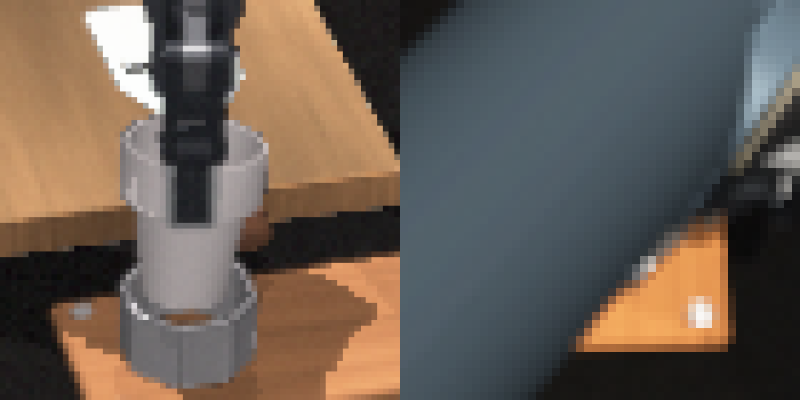

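The cup is held with its foot just at the seat mouth and no side force. I lower it gently.

servo_tool(plan="1 -1 1.5 -10 0; 1 0 0 -10 0; 1 0 0 -8 0; 1 0 0 -4 0; 1 0 0 0 0; 1 0 0 0 0")

```text
clock: 27.0
eef_pos: [452.5, -194.7, 81.7]
tool_rot: [0.003, 0.113, 0.994, 0.002]
ft_force: [8.1, 8.6, 1.2]
width: 62.3
grasp_force: 88.5
```

```bash
python3 st.py
```

```text
t27.0 [ 452.5 -194.7   81.7] psi 77.1 w 62.3 g 88.5 [8.1 8.6 1.2] [-0.09  0.44  0.52  2.14 -0.37  0.64  2.03]
```

servo_tool(plan="1 2 2 0 0; 1 2 2 0 0; 1 0 0 0 0; 1 0 0 0 0")

```text
clock: 27.5
eef_pos: [453.2, -193.8, 81.4]
tool_rot: [0.001, 0.114, 0.993, 0.0]
ft_force: [4.9, 4.2, -0.5]
width: 62.2
grasp_force: 88.5
```

```bash
python3 st.py; python3 - <<'E'
from h import *
s=r.camera("side");t=r.camera("top")
cv2.imwrite("pics/c6.png",np.hstack([cv2.resize(s["image"][245:315,300:370],(400,400),interpolation=3),cv2.resize(t["image"][215:265,315:365],(400,400),interpolation=3)]))
E
```

```text
t27.5 [ 453.2 -193.8   81.4] psi 76.9 w 62.2 g 88.5 [ 4.9  4.2 -0.5] [-0.1   0.44  0.52  2.14 -0.37  0.64  2.02]
```

View pics/c6.png

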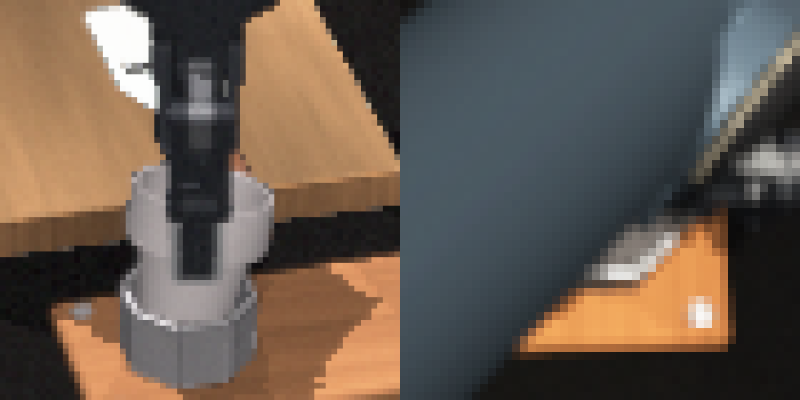

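```bash
python3 - <<'E'
from h import *
c=r.camera("side")
f=lambda x,y,z:onz(c,300+x/5.714-.4,245+y/5.714-.4,z).round(1)
for z in(46,49,52):print("foot front",z,f(187,312,z))
print("seat inner front",f(187,322,44),"outer front",f(187,330,44),"left",f(122,292,44),"right",f(256,290,44), "base front outer",f(187,388,12))
E
```

```text
foot front 46 [ 443.9 -221.4   46. ]
foot front 49 [ 442.9 -225.3   49. ]
foot front 52 [ 441.8 -229.3   52. ]
seat inner front [ 442.9 -225.6   44. ] outer front [ 441.5 -231.    44. ] left [ 421.2 -198.9   44. ] right [ 476.9 -210.    44. ] base front outer [ 442.5 -229.    12. ]
```

servo_tool(plan="1 0 0 12 0; 1 -2.5 0 0 0; 1 0 0 0 0; 1 0 0 0 0")

```text
clock: 28.15
eef_pos: [451.9, -192.9, 94.0]
tool_rot: [0.002, 0.114, 0.994, 0.001]
ft_force: [5.2, 6.8, 2.6]
width: 62.0
grasp_force: 88.8
```

```bash
python3 st.py
```

```text
t28.1 [ 451.9 -192.9   94. ] psi 77.0 w 62.0 g 88.8 [5.2 6.8 2.6] [-0.11  0.42  0.54  2.13 -0.35  0.67  2.01]
```

servo_tool(plan="1 0 0 12 0; 1 0 0 12 0; 1 0 0 12 0; 1 0 0 12 0; 1 0 0 12 0; 1 0 0 0 0; 1 0 0 0 0")

```text
clock: 29.02
eef_pos: [449.3, -194.2, 153.3]
tool_rot: [-0.0, 0.114, 0.993, 0.0]
ft_force: [-0.9, 1.0, -2.3]
width: 62.2
grasp_force: 88.2
```

```bash
python3 st.py; python3 - <<'E'
from h import *
s=r.camera("side");t=r.camera("top")
cv2.imwrite("pics/c7.png",cv2.resize(s["image"][205:325,280:440],(800,600),interpolation=3))
E
```

```text
t29.0 [ 449.3 -194.2  153.3] psi 76.9 w 62.2 g 88.2 [-0.9  1.  -2.3] [-0.17  0.32  0.6   2.09 -0.25  0.8   1.93]
```

View pics/c7.png

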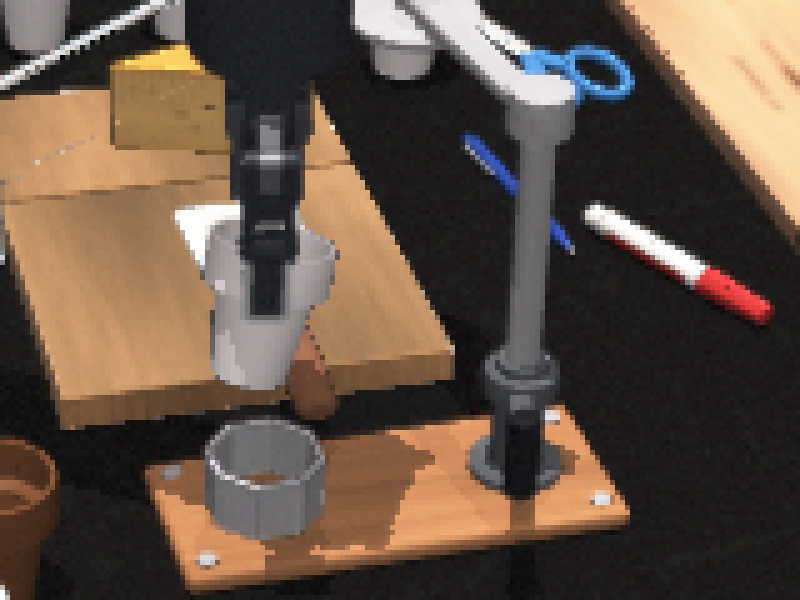

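The held cup is tilted, with its foot (257,385) to the left of its rim (272,250) and the seat at (265,470). I'll set it flat on free counter at about (430,-340), squeeze it once in each direction so its axis equals the TCP, then bring it back.

servo_tool(plan="1 -5 -36 0 0; 1 -5 -36 0 0; 1 -5 -36 0 0; 1 -5 -36 0 0; 1 0 0 -40 0; 1 0 0 -25 0; 1 0 0 -15 0; 1 0 0 -8 0; 1 0 0 -4 0; 1 0 0 0 0")

```text
clock: 30.38
eef_pos: [431.5, -338.9, 64.2]
tool_rot: [0.002, 0.114, 0.993, 0.0]
ft_force: [-1.7, 3.6, 15.1]
width: 62.1
grasp_force: 89.6
```

```bash
python3 st.py
```

```text
t30.4 [ 431.5 -338.9   64.2] psi 76.9 w 62.1 g 89.6 [-1.7  3.6 15.1] [ 0.2   0.55  0.52  2.02 -0.43  0.68  2.34]
```

servo_tool(plan="-1 0 0 0 0; -1 0 0 0 0; -1 0 0 0 0; -1 0 0 -2 0; 1 0 0 0 0; 1 0 0 0 0; 1 0 0 0 0; 1 0 0 0 0; -1 0 0 0 0; -1 0 0 0 0; -1 0 0 0 0")

```text
clock: 31.75
eef_pos: [429.4, -338.2, 59.2]
tool_rot: [-0.0, 0.114, 0.993, 0.0]
ft_force: [0.0, -0.5, 0.3]
width: 84.9
grasp_force: 0.1
```

servo_tool(plan="-1 0 0 0 -10; -1 0 0 0 -10; -1 0 0 0 -10; -1 0 0 0 -10; -1 0 0 0 -10; -1 0 0 0 -10; -1 0 0 0 -10; -1 0 0 0 -10; -1 0 0 0 -10; -1 0 0 0 0; -1 0 0 0 0")

```text
clock: 33.12
eef_pos: [429.4, -338.2, 59.3]
tool_rot: [-0.0, 0.782, 0.623, 0.0]
ft_force: [-0.9, -0.2, 0.9]
width: 85.3
grasp_force: 0.3
```

```bash
python3 st.py; python3 cups.py
```

```text
t33.1 [ 429.4 -338.2   59.3] psi -13.0 w 85.3 g 0.3 [-0.9 -0.2  0.9] [-0.07  0.7   0.93  2.04 -0.8   0.81  1.11]
[193.6 175.6] [183 166  21  21 339] [647.8 242.6  70. ]
[553.  194.5] [542 184  23  22 390] [ 575.6 -840.9   70. ]
[165.4 215.8] [155 206  21  21 338] [524.6 321.7  70. ]
[540.9 222.5] [530 212  23  22 408] [ 490.2 -795.6   70. ]
[162.  247.6] [151 237  22  22 360] [429.8 327.6  70. ]
```

Now squeeze, lift and carry to (449,-198), with the foot held above the seat.

servo_tool(plan="1 0 0 0 0; 1 0 0 0 0; 1 0 0 0 0; 1 0 0 0 0; 1 0 0 30 0; 1 0 0 50 0; 1 5 35 0 0; 1 5 35 0 0; 1 5 35 0 0; 1 5 35 0 0; 1 0 0 0 0; 1 0 0 0 0")

```text
clock: 34.72
eef_pos: [449.6, -198.9, 139.6]
tool_rot: [0.0, 0.783, 0.622, 0.0]
ft_force: [0.4, -0.5, -1.9]
width: 62.9
grasp_force: 66.2
```

```bash
python3 st.py; python3 - <<'E'
from h import *
s=r.camera("side")
cv2.imwrite("pics/c8.png",cv2.resize(s["image"][230:310,300:380],(600,600),interpolation=3))
E
```

```text
t34.7 [ 449.6 -198.9  139.6] psi -13.1 w 62.9 g 66.2 [ 0.4 -0.5 -1.9] [-0.52  0.54  1.14  2.12 -0.65  0.89  0.77]
```

View pics/c8.png

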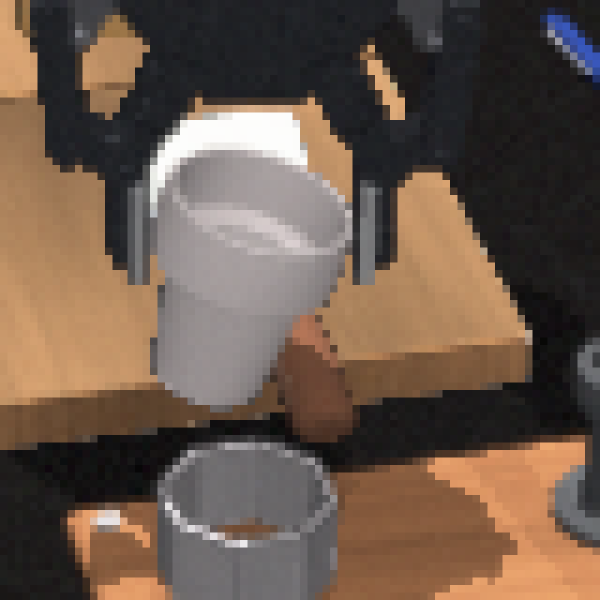

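The crop shows the cup tilted in the grip, with its foot (222,395) left of its rim (255,205): an off-centre squeeze tips a cup instead of sliding it. I'll set it down again, back off, and remeasure it from both cameras.

servo_tool(plan="1 -5 -35 0 0; 1 -5 -35 0 0; 1 -5 -35 0 0; 1 -5 -35 0 0; 1 0 0 -40 0; 1 0 0 -25 0; 1 0 0 -8 0; 1 0 0 -3 0; 1 0 0 0 0; -1 0 0 0 0; -1 0 0 0 0; -1 0 0 0 0")

```text
clock: 36.28
eef_pos: [429.6, -338.5, 63.8]
tool_rot: [0.0, 0.783, 0.622, 0.0]
ft_force: [0.6, -0.3, 0.8]
width: 85.4
grasp_force: 0.3
```

servo_tool(plan="-1 0 0 40 0; -1 0 0 60 0; -1 0 0 60 0; -1 20 50 40 0; -1 20 50 40 0; -1 20 50 0 0; -1 0 60 0 0; -1 0 60 0 0; -1 0 60 0 0; -1 0 60 0 0; -1 0 0 0 0")

```text
clock: 37.65
eef_pos: [486.6, 50.7, 297.7]
tool_rot: [-0.0, 0.78, 0.626, 0.0]
ft_force: [-0.2, 0.0, -0.2]
width: 85.5
grasp_force: 0.0
```

```bash
cat > rim.py <<'E'
from h import *
def blobs(c,z0=70):
    hs=cv2.cvtColor(c["image"],cv2.COLOR_BGR2HSV);m=((hs[...,1]<45)&(hs[...,2]>95)).astype(np.uint8)
    n,l,st,ce=cv2.connectedComponentsWithStats(m);return st,ce
ct=r.camera("top");cs=r.camera("side")
cv2.imwrite("pics/t.png",ct["image"]);cv2.imwrite("pics/s.png",cs["image"])
A,_=blobs(ct);B,_=blobs(cs)
for a in A:
    if 17<a[2]<26 and 17<a[3]<26 and a[4]>200 and 130<a[1]<270:
        p=onz(ct,a[0]+a[2]/2-.5,a[1]+a[3]/2-.5,70)
        q=proj(cs,p); # expected side rim: compare x-centre and top edge
        e=[proj(cs,p+31*np.array([np.cos(w),np.sin(w),0])) for w in np.linspace(0,6.28,60)];e=np.array(e)
        b=[x.tolist() for x in B if abs(x[0]+x[2]/2-.5-q[0])<12 and abs(x[1]-e[:,1].min())<10 and x[4]>100]
        print("top",a.tolist(),p.round(1),"side exp x %.1f..%.1f top %.1f"%(e[:,0].min(),e[:,0].max(),e[:,1].min()),b)
E
python3 st.py; python3 rim.py
```

```text
t37.6 [486.6  50.7 297.7] psi -12.5 w 85.5 g 0.0 [-0.2  0.  -0.2] [-1.23  0.22  1.24  1.94 -0.23  1.14 -0.12]
top [541, 184, 24, 22, 401] [ 575.6 -839.4   70. ] side exp x 495.0..537.8 top 494.6 []
top [409, 200, 22, 20, 355] [ 534.6 -437.1   70. ] side exp x 384.8..414.7 top 334.7 [[386, 335, 29, 41, 888]]
top [155, 206, 22, 21, 376] [524.6 320.2  70. ] side exp x 306.2..325.6 top 187.0 [[271, 187, 88, 71, 1244]]
top [530, 211, 23, 23, 418] [ 491.7 -795.8   70. ] side exp x 432.2..473.1 top 481.3 []
top [151, 237, 23, 22, 390] [429.8 326.2  70. ] side exp x 276.4..296.0 top 188.9 []
top [375, 239, 22, 21, 365] [ 416.6 -330.4   70. ] side exp x 318.4..346.5 top 312.1 []
```

servo_tool(plan="-1 -8 -42 0 0; -1 -8 -42 0 0; -1 -8 -42 0 0; -1 -8 -42 0 0; -1 -8 -42 0 0; -1 -8 -42 0 0; -1 -8 -42 0 0; -1 -8 -42 0 0; -1 -6 -45 0 0; -1 0 0 -50 0; -1 0 0 -50 0; -1 0 0 -40 0")

```text
clock: 39.25
eef_pos: [414.6, -338.0, 156.5]
tool_rot: [-0.0, 0.785, 0.62, -0.0]
ft_force: [-0.5, -0.7, 0.1]
width: 85.2
grasp_force: 0.0
```

```bash
python3 st.py
```

```text
t39.2 [ 414.6 -338.   156.5] psi -13.4 w 85.2 g 0.0 [-0.5 -0.7  0.1] [-0.13  0.51  0.98  2.   -0.53  0.91  0.91]
```

servo_tool(plan="-1 2 7 0 0; -1 0 0 -40 0; -1 0 0 -35 0; -1 0 0 -24 0; -1 0 0 0 0; -1 0 0 0 0")

```text
clock: 40.0
eef_pos: [419.7, -330.6, 61.0]
tool_rot: [0.002, 0.783, 0.622, 0.001]
ft_force: [-0.1, -0.0, 0.1]
width: 85.1
grasp_force: 0.0
```

```bash
python3 st.py
```

```text
t40.0 [ 419.7 -330.6   61. ] psi -13.1 w 85.1 g 0.0 [-0.1 -0.   0.1] [-0.02  0.63  0.83  2.07 -0.7   0.74  1.02]
```

servo_tool(plan="-1 -3 0 -4 0; -1 0 0 0 0; 1 0 0 0 0; 1 0 0 0 0; 1 0 0 0 0; 1 0 0 0 0; 1 0 0 30 0; 1 0 0 50 0; 1 0 0 0 0")

```text
clock: 41.12
eef_pos: [417.2, -330.9, 137.6]
tool_rot: [0.003, 0.783, 0.622, 0.001]
ft_force: [-0.5, -0.5, -1.5]
width: 61.0
grasp_force: 66.2
```

```bash
python3 st.py; python3 - <<'E'
from h import *
s=r.camera("side");im=s["image"];cv2.imwrite("pics/s.png",im)
p=proj(s,r.sense()["eef_pos"]);print(p)
u,v=int(p[0]),int(p[1])
cv2.imwrite("pics/c9.png",cv2.resize(im[v-30:v+40,u-35:u+35],(350,350),interpolation=3))
E
```

```text
t41.1 [ 417.2 -330.9  137.6] psi -13.1 w 61.0 g 66.2 [-0.5 -0.5 -1.5] [-0.12  0.53  0.96  2.03 -0.57  0.87  0.92]
(np.float64(332.6735888317117), np.float64(296.3348445224529))
```

View pics/c9.png

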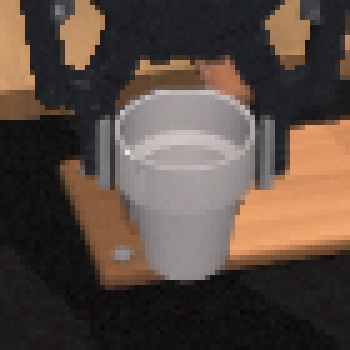

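The cup is upright in the grip, with its rim centre at crop (185,127) and its foot front at (185,280).

```bash
python3 - <<'E'
from h import *
s=r.camera("side");im=s["image"].copy()
e=r.sense()["eef_pos"];f=e[2]-57
print("rim",onz(s,297+185/5-.4,266+127/5-.4,f+70)-e,"footfront",onz(s,297+185/5-.4,266+280/5-.4,f)-e)
E
```

```text
rim [ 3.15275673  1.75074398 13.        ] footfront [  0.23399885 -14.24755761 -57.        ]
```

servo_tool(plan="1 8 32 0 0; 1 8 32 0 0; 1 8 32 0 0; 1 7.5 32 0 0; 1 0 0 -15 0; 1 0 0 0 0; 1 0 0 0 0")

```text
clock: 42.1
eef_pos: [446.5, -202.5, 119.7]
tool_rot: [-0.0, 0.784, 0.621, -0.001]
ft_force: [0.6, 0.0, -1.3]
width: 61.5
grasp_force: 66.0
```

```bash
python3 st.py; python3 - <<'E'
from h import *
s=r.camera("side");im=s["image"];hs=cv2.cvtColor(im,cv2.COLOR_BGR2HSV)
e=r.sense()["eef_pos"];f=e[2]-57;print("expected rim px",proj(s,e+[0,0,13]),"foot front",proj(s,(e[0],e[1]-18,f)),"seat back inner/front outer",proj(s,(449.5,-201.7+24,44)),proj(s,(449.5,-201.7-28,44)))
m=(hs[...,1]<45)&(hs[...,2]>95)
for v in range(250,306,2):
    x=np.where(m[v,300:370])[0]+300;print(v,(x.min(),x.max(),len(x)) if len(x) else None,end=" | ")
print(); print(im[270:306:1,333].mean(1).round().tolist())
E
```

```text
t42.1 [ 446.5 -202.5  119.7] psi -13.2 w 61.5 g 66.0 [ 0.6  0.  -1.3] [-0.41  0.5   0.98  2.13 -0.58  0.8   0.7 ]
expected rim px (np.float64(332.0826154226139), np.float64(264.35684218945306)) foot front (np.float64(333.5010183808173), np.float64(293.0794614456695)) seat back inner/front outer (np.float64(330.22446300954283), np.float64(289.23191673741536)) (np.float64(335.4380902097205), np.float64(301.5996985040715))
250 (np.int64(316), np.int64(316), 1) | 252 (np.int64(324), np.int64(340), 17) | 254 (np.int64(323), np.int64(341), 19) | 256 (np.int64(323), np.int64(341), 18) | 258 (np.int64(320), np.int64(342), 23) | 260 (np.int64(321), np.int64(341), 21) | 262 (np.int64(321), np.int64(343), 23) | 264 (np.int64(317), np.int64(348), 29) | 266 (np.int64(317), np.int64(348), 30) | 268 (np.int64(317), np.int64(348), 29) | 270 (np.int64(317), np.int64(348), 30) | 272 (np.int64(317), np.int64(347), 28) | 274 (np.int64(317), np.int64(347), 28) | 276 (np.int64(321), np.int64(343), 23) | 278 (np.int64(323), np.int64(341), 19) | 280 (np.int64(324), np.int64(341), 18) | 282 (np.int64(324), np.int64(340), 17) | 284 (np.int64(325), np.int64(340), 16) | 286 (np.int64(325), np.int64(340), 16) | 288 (np.int64(325), np.int64(339), 15) | 290 (np.int64(325), np.int64(339), 15) | 292 (np.int64(323), np.int64(342), 17) | 294 (np.int64(321), np.int64(343), 18) | 296 (np.int64(321), np.int64(344), 19) | 298 (np.int64(314), np.int64(343), 20) | 300 (np.int64(313), np.int64(344), 12) | 302 (np.int64(323), np.int64(344), 19) | 304 (np.int64(323), np.int64(344), 20) | 
[168.0, 174.0, 169.0, 160.0, 159.0, 159.0, 157.0, 157.0, 157.0, 155.0, 148.0, 147.0, 147.0, 147.0, 146.0, 146.0, 145.0, 148.0, 146.0, 147.0, 146.0, 148.0, 144.0, 115.0, 110.0, 109.0, 109.0, 110.0, 108.0, 100.0, 81.0, 91.0, 137.0, 110.0, 108.0, 110.0]
```

servo_tool(plan="1 1.5 -1 -12 0; 1 0 0 -12 0; 1 0 0 -8 0; 1 0 0 0 0; 1 0 0 0 0")

```text
clock: 42.78
eef_pos: [448.9, -202.4, 88.1]
tool_rot: [0.0, 0.783, 0.622, 0.0]
ft_force: [0.2, -0.0, -1.3]
width: 61.1
grasp_force: 66.0
```

```bash
python3 st.py
```

```text
t42.8 [ 448.9 -202.4   88.1] psi -13.1 w 61.1 g 66.0 [ 0.2 -0.  -1.3] [-0.35  0.55  0.91  2.15 -0.65  0.75  0.76]
```

No contact so far. I continue down gently.

servo_tool(plan="1 0 0 -5 0; 1 0 0 -5 0; 1 0 0 0 0")

```text
clock: 43.15
eef_pos: [448.8, -202.2, 77.8]
tool_rot: [-0.0, 0.783, 0.622, -0.0]
ft_force: [-0.3, 0.3, -1.1]
width: 61.1
grasp_force: 66.2
```

servo_tool(plan="1 0 0 -4 0; 1 0 0 -2 0; 1 0 0 0 0")

```text
clock: 43.52
eef_pos: [449.5, -201.6, 75.5]
tool_rot: [-0.002, 0.783, 0.622, 0.003]
ft_force: [-8.7, 11.3, 44.7]
width: 60.8
grasp_force: 72.2
```

servo_tool(plan="1 0 0 4 0; 1 -2 2.5 0 0; 1 0 0 0 0; 1 0 0 -3 0; 1 0 0 -2 0; 1 0 0 0 0")

```text
clock: 44.28
eef_pos: [448.5, -199.9, 74.1]
tool_rot: [-0.0, 0.783, 0.622, 0.003]
ft_force: [-4.5, 9.5, 40.8]
width: 60.9
grasp_force: 72.6
```

```bash
python3 st.py
```

```text
t44.3 [ 448.5 -199.9   74.1] psi -13.1 w 60.9 g 72.6 [-4.5  9.5 40.8] [-0.33  0.56  0.88  2.16 -0.68  0.72  0.78]
```

servo_tool(plan="1 0 0 4 0; 1 -1 2.5 0 0; 1 0 0 0 0; 1 0 0 -3 0; 1 0 0 -1 0; 1 0 0 0 0")

```text
clock: 45.02
eef_pos: [448.6, -197.9, 71.5]
tool_rot: [0.002, 0.783, 0.622, 0.001]
ft_force: [6.6, -1.5, 3.7]
width: 61.1
grasp_force: 68.2
```

```bash
python3 st.py; python3 - <<'E'
from h import *
s=r.camera("side");im=s["image"];hs=cv2.cvtColor(im,cv2.COLOR_BGR2HSV)
m=(hs[...,1]<45)&(hs[...,2]>95)
for v in range(272,306,2):
    x=np.where(m[v,310:360])[0]+310;print(v,(x.min(),x.max(),len(x)) if len(x) else None,end=" | ")
print([proj(s,(449.5,-201.7-rr,z))[1].round(1) for rr,z in((31,82),(31,57),(28,44),(-31,82))]); print(im[270:320,334].mean(1).round().tolist())
E
```

```text
t45.0 [ 448.6 -197.9   71.5] psi -13.1 w 61.1 g 68.2 [ 6.6 -1.5  3.7] [-0.34  0.57  0.88  2.16 -0.69  0.71  0.78]
272 None | 274 (np.int64(328), np.int64(337), 10) | 276 (np.int64(323), np.int64(341), 19) | 278 (np.int64(321), np.int64(343), 23) | 280 (np.int64(317), np.int64(347), 28) | 282 (np.int64(317), np.int64(347), 29) | 284 (np.int64(317), np.int64(347), 28) | 286 (np.int64(317), np.int64(347), 29) | 288 (np.int64(317), np.int64(347), 29) | 290 (np.int64(317), np.int64(347), 28) | 292 (np.int64(322), np.int64(342), 21) | 294 (np.int64(321), np.int64(343), 22) | 296 (np.int64(321), np.int64(344), 21) | 298 (np.int64(314), np.int64(343), 23) | 300 (np.int64(313), np.int64(344), 22) | 302 (np.int64(323), np.int64(344), 19) | 304 (np.int64(323), np.int64(344), 20) | [np.float64(289.3), np.float64(297.9), np.float64(301.6), np.float64(274.9)]
[112.0, 101.0, 115.0, 110.0, 200.0, 162.0, 163.0, 162.0, 161.0, 161.0, 159.0, 162.0, 200.0, 199.0, 184.0, 168.0, 172.0, 174.0, 163.0, 163.0, 162.0, 161.0, 160.0, 160.0, 159.0, 151.0, 149.0, 149.0, 147.0, 148.0, 146.0, 123.0, 131.0, 107.0, 110.0, 110.0, 111.0, 109.0, 108.0, 110.0, 110.0, 111.0, 103.0, 86.0, 91.0, 147.0, 154.0, 155.0, 136.0, 97.0]
```

servo_tool(plan="1 0.5 0 -1.5 0; 1 0 0 -1.5 0; 1 0 0 0 0; 1 0 0 0 0")

```text
clock: 45.58
eef_pos: [449.1, -198.0, 68.5]
tool_rot: [0.003, 0.783, 0.622, 0.001]
ft_force: [6.2, -0.9, 3.5]
width: 61.2
grasp_force: 68.3
```

```bash
python3 st.py
```

```text
t45.6 [ 449.1 -198.    68.5] psi -13.1 w 61.2 g 68.3 [ 6.2 -0.9  3.5] [-0.33  0.57  0.87  2.16 -0.69  0.7   0.78]
```

servo_tool(plan="1 0 0 -1.5 0; 1 0 0 -1.5 0; 1 0 0 0 0; 1 0 0 0 0")

```text
clock: 46.08
eef_pos: [449.3, -198.3, 67.1]
tool_rot: [0.002, 0.783, 0.622, 0.002]
ft_force: [2.4, 1.8, 22.2]
width: 61.0
grasp_force: 70.7
```

```bash
python3 st.py
```

```text
t46.1 [ 449.3 -198.3   67.1] psi -13.1 w 61.0 g 70.7 [ 2.4  1.8 22.2] [-0.33  0.57  0.86  2.16 -0.7   0.7   0.79]
```

Seated firmly at TCP (449.3,-198.3). I release and go to the second cup at (535,-436.5).

servo_tool(plan="-1 0 0 1 0; -1 0 0 0 0; -1 0 0 0 0; -1 0 0 40 0; -1 0 0 60 0; -1 0 0 50 0; -1 17 -48 0 0; -1 17 -48 0 0; -1 17 -48 0 0; -1 17 -48 0 0; -1 17 -46 0 0; -1 0 0 0 0")

```text
clock: 47.58
eef_pos: [529.9, -438.8, 214.7]
tool_rot: [-0.0, 0.784, 0.62, -0.002]
ft_force: [-0.2, -0.0, -0.3]
width: 85.4
grasp_force: 0.0
```

```bash
python3 st.py; python3 rim.py; python3 - <<'E'
from h import *
s=cv2.imread("pics/s.png");hs=cv2.cvtColor(s,cv2.COLOR_BGR2HSV);m=(hs[...,1]<45)&(hs[...,2]>95)
for v in range(272,300,2):
    x=np.where(m[v,310:360])[0]+310;print(v,(x.min(),x.max()) if len(x) else None,end=" | ")
print(s[270:306,334].mean(1).round().tolist())
E
```

```text
t47.6 [ 529.9 -438.8  214.7] psi -13.3 w 85.4 g 0.0 [-0.2 -0.  -0.3] [ 0.05  0.68  0.94  1.58 -0.58  1.19  0.87]
top [183, 166, 22, 21, 360] [647.8 241.1  70. ] side exp x 350.0..370.0 top 193.8 [[349, 195, 41, 53, 681]]
top [542, 184, 23, 22, 399] [ 575.6 -840.9   70. ] side exp x 495.5..538.3 top 495.4 []
top [409, 201, 21, 19, 261] [ 533.1 -435.5   70. ] side exp x 383.9..413.7 top 334.3 [[385, 336, 30, 40, 883]]
top [155, 206, 22, 21, 373] [524.6 320.2  70. ] side exp x 306.2..325.6 top 187.0 [[271, 187, 88, 71, 1246]]
top [530, 211, 23, 23, 417] [ 491.7 -795.8   70. ] side exp x 432.2..473.1 top 481.3 []
top [151, 237, 23, 22, 386] [429.8 326.2  70. ] side exp x 276.4..296.0 top 188.9 []
272 None | 274 None | 276 (np.int64(326), np.int64(339)) | 278 (np.int64(322), np.int64(343)) | 280 (np.int64(321), np.int64(344)) | 282 (np.int64(320), np.int64(345)) | 284 (np.int64(320), np.int64(345)) | 286 (np.int64(320), np.int64(345)) | 288 (np.int64(321), np.int64(345)) | 290 (np.int64(321), np.int64(344)) | 292 (np.int64(322), np.int64(344)) | 294 (np.int64(322), np.int64(343)) | 296 (np.int64(321), np.int64(344)) | 298 (np.int64(314), np.int64(343)) | [112.0, 102.0, 114.0, 96.0, 84.0, 168.0, 171.0, 163.0, 163.0, 162.0, 161.0, 161.0, 163.0, 192.0, 200.0, 191.0, 170.0, 173.0, 205.0, 161.0, 164.0, 163.0, 164.0, 161.0, 160.0, 160.0, 159.0, 147.0, 150.0, 149.0, 147.0, 123.0, 132.0, 110.0, 109.0, 111.0]
```

Cup 1 is seated upright: its rim back edge is at 275 px and front edge at 288 px, both as expected. I descend on cup 2.

servo_tool(plan="-1 3 3 -40 0; -1 0 0 -50 0; -1 0 0 -40 0; -1 0 0 -20 0; -1 0 0 0 0; -1 0 0 0 0")

```text
clock: 48.42
eef_pos: [535.0, -432.9, 67.9]
tool_rot: [0.001, 0.783, 0.622, 0.0]
ft_force: [0.5, 0.1, 0.3]
width: 85.8
grasp_force: 0.0
```

servo_tool(plan="-1 -0.5 -3 -6 0; -1 0 0 -4 0; -1 0 0 0 0; 1 0 0 0 0; 1 0 0 0 0; 1 0 0 0 0; 1 0 0 0 0; 1 0 0 30 0; 1 0 0 60 0; 1 0 0 40 0; 1 0 0 0 0; 1 0 0 0 0")

```text
clock: 49.92
eef_pos: [533.3, -434.1, 184.3]
tool_rot: [-0.001, 0.783, 0.622, 0.0]
ft_force: [0.4, 0.7, -2.2]
width: 61.5
grasp_force: 65.8
```

```bash
python3 st.py; cat > held.py <<'E'
import sys
from h import *
# silhouette of held cup in the side view against the tool: row-wise extents and expected rows for an upright cup
off=float(sys.argv[1]);s=r.camera("side");im=s["image"];hs=cv2.cvtColor(im,cv2.COLOR_BGR2HSV);m=(hs[...,1]<45)&(hs[...,2]>95)
e=r.sense()["eef_pos"];f=e[2]-off;P=lambda x,y,z:proj(s,e*[1,1,0]+[x,y,z])
for z,R in((f+40,23.8),(f+20,20.9),(f+4,18.6)):
    u,v=P(0,0,z);v=int(round(v));row=m[v,int(u)-20:int(u)+21];c=20
    a=c
    while a>0 and row[a-1]:a-=1
    b=c
    while b<40 and row[b+1]:b+=1
    print("z %+d row %d: exp %.1f seen %.1f width %d"%(z-f,v,u,int(u)-20+(a+b)/2,b-a+1))
u,v=P(0,-18,f);print("foot front exp",round(v,1),im[int(v)-6:int(v)+7,int(u)].mean(1).round())
u,v=P(0,31,f+70);print("rim back exp",round(v,1),im[int(v)-6:int(v)+7,int(u)].mean(1).round())
E
python3 held.py 57.5
```

```text
t49.9 [ 533.3 -434.1  184.3] psi -13.1 w 61.5 g 65.8 [ 0.4  0.7 -2.2] [ 0.05  0.71  0.92  1.6  -0.61  1.14  0.89]
z +40 row 307: exp 402.1 seen 404.0 width 29
z +20 row 314: exp 401.4 seen 403.0 width 21
z +4 row 321: exp 400.8 seen 402.0 width 19
foot front exp 327.8 [146. 147. 146. 148. 146. 146. 142.  79.  29.  28.  24.  26.  28.]
rim back exp 285.5 [ 29.  30.  35.  27.  25.  27.  30.  65. 199. 164. 159. 157. 158.]
```

servo_tool(plan="1 -17 27 0 0; 1 -17 27 0 0; 1 -17 27 0 0; 1 -17 40 0 0; 1 -16 55 0 0; 1 0 58 0 0; 1 0 0 0 0; 1 0 0 0 0")

```text
clock: 50.98
eef_pos: [449.5, -200.9, 185.3]
tool_rot: [-0.0, 0.783, 0.622, -0.001]
ft_force: [-0.1, 0.2, -1.2]
width: 61.6
grasp_force: 65.9
```

```bash
python3 st.py;python3 held.py 57.5
```

```text
t51.0 [ 449.5 -200.9  185.3] psi -13.0 w 61.6 g 65.9 [-0.1  0.2 -1.2] [-0.53  0.41  1.11  2.07 -0.46  0.93  0.6 ]
z +40 row 251: exp 333.3 seen 331.0 width 31
z +20 row 259: exp 333.2 seen 331.0 width 23
z +4 row 264: exp 333.1 seen 334.0 width 15
foot front exp 270.0 [148. 148. 147. 146. 146. 146. 146. 123. 100. 114.  93.  82. 169.]
rim back exp 233.6 [103. 119. 117. 117. 116. 116. 116. 141. 185. 156. 159. 158. 157.]
```

Fine. Nudge to (449.3,-198.5), then lower to nest.

servo_tool(plan="1 0 2.5 -30 0; 1 0 0 -30 0; 1 0 0 -12 0; 1 0 0 -6 0; 1 0 0 0 0")

```text
clock: 51.65
eef_pos: [449.8, -199.5, 108.2]
tool_rot: [0.0, 0.783, 0.621, -0.0]
ft_force: [-0.1, -1.0, -1.7]
width: 61.7
grasp_force: 65.9
```

servo_tool(plan="1 0 0 -4 0; 1 0 0 -4 0; 1 0 0 0 0")

```text
clock: 52.02
eef_pos: [449.7, -198.5, 99.8]
tool_rot: [-0.0, 0.783, 0.622, 0.0]
ft_force: [-0.1, 0.9, -2.3]
width: 61.6
grasp_force: 65.9
```

servo_tool(plan="1 0 0 -3 0; 1 0 0 -2 0; 1 0 0 0 0")

```text
clock: 52.4
eef_pos: [449.8, -198.7, 94.9]
tool_rot: [-0.0, 0.783, 0.622, -0.0]
ft_force: [0.1, 0.3, -1.1]
width: 61.6
grasp_force: 65.9
```

servo_tool(plan="1 0 0 -2 0; 1 0 0 0 0")

```text
clock: 52.65
eef_pos: [449.3, -199.0, 93.6]
tool_rot: [-0.001, 0.783, 0.622, 0.0]
ft_force: [-3.7, 1.5, 10.6]
width: 61.5
grasp_force: 66.9
```

Nested, with contact at 93.6. I release and cross to the left group, turning the hand for the cup at (430,326).

servo_tool(plan="-1 0 0 0 0; -1 0 0 0 0; -1 0 0 0 0; -1 0 0 40 0; -1 0 0 60 0; -1 0 0 60 0; -1 0 0 40 0; -1 -2 48 0 9; -1 -2 48 0 9; -1 -2 48 0 9; -1 -2 48 0 9; -1 -2 48 0 9")

```text
clock: 54.15
eef_pos: [439.5, 42.8, 293.2]
tool_rot: [-0.0, 0.483, 0.876, 0.001]
ft_force: [0.5, 0.3, -0.2]
width: 85.3
grasp_force: 0.0
```

servo_tool(plan="-1 -2 48 0 9; -1 -2 48 0 9; -1 -2 48 0 9; -1 -2 48 0 9; -1 -1 48 0 9; -1 -1 45 0 2; -1 0 0 0 0; -1 0 0 0 0")

```text
clock: 55.15
eef_pos: [429.9, 325.4, 292.7]
tool_rot: [-0.0, 0.097, 0.995, -0.0]
ft_force: [0.6, -0.4, -0.2]
width: 85.4
grasp_force: 0.0
```

```bash
python3 st.py; python3 rim.py; cat > stack.py <<'E'
from h import *
import sys
# profile of the standing stack in the side view against the expected rows; argument: number of cups
n=int(sys.argv[1]);s=r.camera("side");hs=cv2.cvtColor(s["image"],cv2.COLOR_BGR2HSV);m=(hs[...,1]<45)&(hs[...,2]>95)
zt=82+25*(n-1);P=lambda y,z:proj(s,(449.5,-201.7+y,z))
print("exp rim back %.1f front %.1f, cx %.1f; seat front %.1f"%(P(31,zt)[1],P(-31,zt)[1],P(0,zt)[0],P(-28,44)[1]))
v0=int(P(31,zt)[1])-4
for v in range(v0,300,3):
    x=np.where(m[v,315:352])[0]+315;print(v,(x.min(),x.max()) if len(x) else None,end=" | ")
print();print(v0,s["image"][v0:v0+50,334].mean(1).round().astype(int).tolist())
E
python3 stack.py 2
```

```text
t55.1 [429.9 325.4 292.7] psi 78.8 w 85.4 g 0.0 [ 0.6 -0.4 -0.2] [-1.39  0.25  0.81  1.84 -0.2   1.14  0.87]
top [183, 166, 22, 21, 361] [647.8 241.1  70. ] side exp x 350.0..370.0 top 193.8 [[349, 195, 46, 88, 971]]
top [541, 184, 24, 22, 402] [ 575.6 -839.4   70. ] side exp x 495.0..537.8 top 494.6 []
top [155, 206, 22, 21, 367] [524.6 320.2  70. ] side exp x 306.2..325.6 top 187.0 [[271, 187, 88, 71, 1241]]
top [530, 211, 23, 23, 418] [ 491.7 -795.8   70. ] side exp x 432.2..473.1 top 481.3 []
top [331, 226, 22, 24, 395] [ 452.7 -202.    70. ] side exp x 321.2..347.0 top 278.7 []
top [151, 237, 22, 22, 377] [429.8 327.6  70. ] side exp x 276.4..296.0 top 188.7 []
exp rim back 266.2 front 280.5, cx 333.0; seat front 301.6
262 (np.int64(324), np.int64(340)) | 265 (np.int64(328), np.int64(331)) | 268 (np.int64(325), np.int64(340)) | 271 (np.int64(322), np.int64(344)) | 274 (np.int64(320), np.int64(345)) | 277 (np.int64(320), np.int64(345)) | 280 (np.int64(320), np.int64(345)) | 283 (np.int64(320), np.int64(345)) | 286 (np.int64(320), np.int64(345)) | 289 (np.int64(320), np.int64(345)) | 292 (np.int64(321), np.int64(344)) | 295 (np.int64(321), np.int64(343)) | 298 (np.int64(315), np.int64(344)) | 
262 [129, 125, 126, 125, 149, 251, 172, 170, 168, 168, 166, 161, 176, 253, 253, 236, 190, 197, 238, 202, 169, 167, 164, 162, 159, 158, 157, 171, 159, 159, 160, 159, 157, 154, 155, 154, 146, 147, 144, 123, 132, 109, 108, 109, 110, 111, 111, 111, 110, 111]
```

Stack of 2 matches expectation (rim back 267, front 280, columns 320–345). I descend on the cup at (430,327).

servo_tool(plan="-1 0 1.5 -50 0; -1 0 0 -55 0; -1 0 0 -55 0; -1 0 0 -40 0; -1 0 0 -20 0; -1 0 0 -6 0; -1 0 0 0 0; -1 0 0 0 0")

```text
clock: 56.3
eef_pos: [430.5, 328.1, 68.1]
tool_rot: [0.001, 0.097, 0.995, 0.001]
ft_force: [-0.1, -0.5, 0.7]
width: 85.4
grasp_force: 0.0
```

servo_tool(plan="-1 -0.5 -1 -6 0; -1 0 0 -4 0; -1 0 0 0 0; 1 0 0 0 0; 1 0 0 0 0; 1 0 0 0 0; 1 0 0 0 0; 1 0 0 30 0; 1 0 0 60 0; 1 0 0 60 0; 1 0 0 0 0; 1 0 0 0 0")

```text
clock: 57.8
eef_pos: [428.4, 326.6, 206.4]
tool_rot: [-0.001, 0.097, 0.995, -0.0]
ft_force: [-0.4, -0.3, -1.8]
width: 61.7
grasp_force: 66.0
```

```bash
python3 st.py; python3 held.py 57.5
```

```text
t57.8 [428.4 326.6 206.4] psi 78.9 w 61.7 g 66.0 [-0.4 -0.3 -1.8] [-1.34  0.36  0.78  1.94 -0.31  0.96  0.96]
z +40 row 158: exp 284.7 seen 284.0 width 1
z +20 row 164: exp 284.9 seen 285.0 width 13
z +4 row 169: exp 285.0 seen 285.0 width 11
foot front exp 172.7 [145. 144. 144. 145. 144. 143. 126.  31.  31.  31.  32.  32.  33.]
rim back exp 145.4 [32. 32. 34. 32. 33. 35. 39. 71. 49. 47. 35. 50. 74.]
```

```bash
python3 - <<'E'
from h import *
t=r.camera("top");s=r.camera("side")
print(two(t,(240,184),s,(350,188)),two(t,(242,272),s,(277,228)))
E
```

```text
(array([576.09969535,  82.75285198, 187.52570674]), np.float64(16.484311127052674)) (array([357.47058156,  88.01538724,  81.83915343]), np.float64(8.560093734835204))
```

servo_tool(plan="1 0 0 40 0; 1 2 -48 0 -3; 1 2 -48 0 -3; 1 2 -48 0 -3; 1 2 -48 0 -3; 1 2 -48 0 -3; 1 2 -48 0 -3; 1 2 -48 0 -3; 1 2 -48 0 -3; 1 2 -48 0 -3; 1 2 -48 0 -3; 1 0 -45 0 0")

```text
clock: 59.45
eef_pos: [448.7, -199.5, 245.9]
tool_rot: [-0.001, 0.351, 0.936, -0.001]
ft_force: [-0.4, 0.2, -1.5]
width: 61.5
grasp_force: 66.1
```

servo_tool(plan="1 0 0 -20 0; 1 0 0 0 0; 1 0 0 0 0")

```text
clock: 59.82
eef_pos: [449.3, -197.8, 226.8]
tool_rot: [-0.0, 0.351, 0.937, -0.0]
ft_force: [-0.3, -0.2, -1.1]
width: 61.7
grasp_force: 66.1
```

```bash
python3 st.py; python3 held.py 57.5
```

```text
t59.8 [ 449.3 -197.8  226.8] psi 48.9 w 61.7 g 66.1 [-0.3 -0.2 -1.1] [-0.56  0.31  1.09  2.03 -0.33  0.99  1.56]
z +40 row 235: exp 333.2 seen 338.5 width 14
z +20 row 242: exp 333.1 seen 333.5 width 18
z +4 row 248: exp 333.0 seen 328.0 width 27
foot front exp 253.8 [147. 145. 147. 145. 146. 146. 153. 224. 153. 123. 253. 253. 252.]
rim back exp 217.0 [ 72. 189. 206.  99.  38.  39.  37.  38.  38.  53.  53.  45.  42.]
```

servo_tool(plan="1 0 -0.5 -40 0; 1 0 0 -35 0; 1 0 0 -18 0; 1 0 0 -6 0; 1 0 0 -4 0; 1 0 0 0 0")

```text
clock: 60.62
eef_pos: [449.7, -198.9, 124.5]
tool_rot: [0.001, 0.351, 0.936, 0.0]
ft_force: [0.3, 0.8, -1.1]
width: 61.7
grasp_force: 66.2
```

servo_tool(plan="1 0 0 -3 0; 1 0 0 -2 0; 1 0 0 0 0")

```text
clock: 61.0
eef_pos: [449.8, -199.8, 120.1]
tool_rot: [0.001, 0.351, 0.936, -0.0]
ft_force: [-3.3, -1.4, 8.3]
width: 61.6
grasp_force: 71.9
```

servo_tool(plan="1 0.3 0.5 -2 0; 1 0 0 0 0; -1 0 0 0 0; -1 0 0 0 0; -1 0 0 0 0; -1 0 0 50 0; -1 0 0 60 0; -1 0 0 60 0; -1 7 47 0 3; -1 7 47 0 3; -1 7 47 0 3; -1 7 47 0 3")

```text
clock: 62.5
eef_pos: [477.4, -8.4, 286.9]
tool_rot: [-0.0, 0.25, 0.968, 0.001]
ft_force: [-0.1, 0.6, -0.0]
width: 85.7
grasp_force: 0.0
```

servo_tool(plan="-1 7 47 0 3; -1 7 47 0 3; -1 7 47 0 3; -1 7 47 0 3; -1 7 47 0 3; -1 7 47 0 3; -1 5 47 0 3; -1 0 0 0 0; -1 0 0 0 0")

```text
clock: 63.62
eef_pos: [524.4, 317.9, 286.5]
tool_rot: [-0.0, 0.071, 0.997, -0.001]
ft_force: [0.2, -0.0, -0.1]
width: 85.0
grasp_force: 0.0
```

```bash
python3 st.py; python3 rim.py; python3 stack.py 3
```

```text
t63.6 [524.4 317.9 286.5] psi 81.9 w 85.0 g 0.0 [ 0.2 -0.  -0.1] [-1.23  0.43  0.85  1.68 -0.34  1.19  1.14]
top [183, 166, 22, 21, 360] [647.8 241.1  70. ] side exp x 350.0..370.0 top 193.8 [[349, 195, 46, 88, 978]]
top [541, 184, 24, 22, 402] [ 575.6 -839.4   70. ] side exp x 495.0..537.8 top 494.6 []
top [155, 206, 21, 21, 353] [524.6 321.7  70. ] side exp x 306.1..325.5 top 186.8 [[271, 187, 88, 71, 860]]
top [530, 211, 23, 23, 418] [ 491.7 -795.8   70. ] side exp x 432.2..473.1 top 481.3 []
exp rim back 257.5 front 271.5, cx 333.1; seat front 301.6
253 (np.int64(317), np.int64(341)) | 256 (np.int64(319), np.int64(341)) | 259 (np.int64(320), np.int64(341)) | 262 (np.int64(321), np.int64(345)) | 265 (np.int64(320), np.int64(346)) | 268 (np.int64(321), np.int64(346)) | 271 (np.int64(321), np.int64(346)) | 274 (np.int64(320), np.int64(345)) | 277 (np.int64(320), np.int64(345)) | 280 (np.int64(320), np.int64(345)) | 283 (np.int64(320), np.int64(345)) | 286 (np.int64(320), np.int64(345)) | 289 (np.int64(321), np.int64(345)) | 292 (np.int64(321), np.int64(344)) | 295 (np.int64(321), np.int64(343)) | 298 (np.int64(315), np.int64(344)) | 
253 [253, 251, 151, 121, 253, 244, 168, 169, 168, 166, 168, 163, 180, 254, 253, 237, 192, 202, 248, 166, 168, 166, 163, 163, 161, 158, 157, 165, 185, 169, 160, 157, 158, 156, 156, 157, 173, 157, 160, 161, 159, 157, 157, 156, 154, 148, 148, 146, 122, 130]
```

Stack of 3 is correct (rim back 257, front 271). I descend on the cup at (524.6,321).

servo_tool(plan="-1 0 2 -50 0; -1 0 0 -55 0; -1 0 0 -55 0; -1 0 0 -40 0; -1 0 0 -15 0; -1 0 0 0 0; -1 0 0 0 0")

```text
clock: 64.65
eef_pos: [525.9, 321.1, 73.9]
tool_rot: [0.001, 0.071, 0.997, 0.001]
ft_force: [0.6, 0.5, 0.7]
width: 85.4
grasp_force: 0.0
```

servo_tool(plan="-1 -1 0 -10 0; -1 0 0 -6 0; -1 0 0 0 0; 1 0 0 0 0; 1 0 0 0 0; 1 0 0 0 0; 1 0 0 0 0; 1 0 0 30 0; 1 0 0 60 0; 1 0 0 60 0; 1 0 0 50 0; 1 0 0 0 0")

```text
clock: 66.15
eef_pos: [525.7, 321.1, 259.9]
tool_rot: [0.003, 0.071, 0.997, 0.003]
ft_force: [0.5, 0.4, -2.5]
width: 61.3
grasp_force: 66.2
```

```bash
python3 st.py; python3 held.py 57.5
```

```text
t66.2 [525.7 321.1 259.9] psi 81.9 w 61.3 g 66.2 [ 0.5  0.4 -2.5] [-1.22  0.46  0.84  1.71 -0.37  1.14  1.16]
z +40 row 140: exp 315.6 seen 312.5 width 6
z +20 row 147: exp 315.6 seen 317.0 width 13
z +4 row 152: exp 315.6 seen 317.5 width 10
foot front exp 155.0 [144. 145. 145. 143. 135.  49.  51.  51.  51.  56.  41.  29.  27.]
rim back exp 127.6 [ 45.  41.  32.  28.  31.  55. 129.  96.  86. 134. 147. 149. 165.]
```

servo_tool(plan="1 -7 -47 20 -3; 1 -7 -47 0 -3; 1 -7 -47 0 -3; 1 -7 -47 0 -3; 1 -7 -47 0 -3; 1 -7 -47 0 -3; 1 -7 -47 0 -3; 1 -7 -47 0 -3; 1 -7 -47 0 -3; 1 -7 -47 0 -3; 1 -6 -48 0 0; 1 0 0 0 0")

```text
clock: 67.7
eef_pos: [444.9, -201.1, 274.7]
tool_rot: [-0.001, 0.331, 0.944, -0.001]
ft_force: [0.3, 0.3, -1.2]
width: 61.4
grasp_force: 66.3
```

servo_tool(plan="1 0 0 -30 0; 1 0 0 -20 0; 1 0 0 0 0; 1 0 0 0 0")

```text
clock: 68.2
eef_pos: [447.7, -196.8, 226.0]
tool_rot: [-0.0, 0.326, 0.945, -0.0]
ft_force: [1.1, -1.2, -1.8]
width: 61.4
grasp_force: 66.3
```

Expected contact is near TCP 144.5. I align to (449.5,-198.8) and lower.

servo_tool(plan="1 1.5 -2 -30 0; 1 0 0 -25 0; 1 0 0 -12 0; 1 0 0 -6 0; 1 0 0 0 0")

```text
clock: 68.82
eef_pos: [449.4, -199.4, 153.4]
tool_rot: [0.0, 0.326, 0.945, 0.0]
ft_force: [0.5, 0.4, -1.1]
width: 61.4
grasp_force: 66.3
```

servo_tool(plan="1 0 0 -4 0; 1 0 0 -3 0; 1 0 0 0 0")

```text
clock: 69.2
eef_pos: [449.1, -199.1, 145.9]
tool_rot: [-0.0, 0.326, 0.945, 0.0]
ft_force: [0.0, -0.6, -1.1]
width: 61.5
grasp_force: 66.3
```

servo_tool(plan="1 0 0 -2 0; 1 0 0 -2 0; 1 0 0 0 0")

```text
clock: 69.58
eef_pos: [449.7, -200.3, 143.7]
tool_rot: [0.001, 0.326, 0.945, 0.0]
ft_force: [-3.4, 2.5, 16.3]
width: 61.7
grasp_force: 68.8
```

servo_tool(plan="-1 0 0 0 0; -1 0 0 0 0; -1 0 0 0 0; -1 0 0 50 0; -1 0 0 60 0; -1 0 0 60 0; -1 0 50 0 -3; -1 0 50 0 -3; -1 0 50 0 -3; -1 0 50 0 -3; -1 10 45 0 -3; -1 35 40 0 -3")

```text
clock: 71.08
eef_pos: [493.5, 87.9, 312.2]
tool_rot: [-0.002, 0.47, 0.883, 0.002]
ft_force: [-0.3, 0.8, 0.8]
width: 85.3
grasp_force: 0.0
```

servo_tool(plan="-1 35 35 0 -3; -1 35 35 0 -3; -1 35 35 0 -3; -1 35 35 0 -3; -1 12 33 0 -2; -1 0 0 -40 0; -1 0 0 0 0; -1 0 0 0 0")

```text
clock: 72.08
eef_pos: [646.5, 258.1, 273.1]
tool_rot: [0.001, 0.575, 0.818, 0.0]
ft_force: [0.5, 0.2, 0.0]
width: 85.3
grasp_force: 0.0
```

```bash
python3 st.py; python3 rim.py; python3 stack.py 4
```

```text
t72.1 [646.5 258.1 273.1] psi 19.8 w 85.3 g 0.0 [0.5 0.2 0. ] [-1.04  0.65  0.99  1.49 -0.56  1.3   0.36]
top [183, 166, 22, 21, 354] [647.8 241.1  70. ] side exp x 350.0..370.0 top 193.8 [[349, 195, 46, 88, 952]]
top [541, 184, 24, 22, 402] [ 575.6 -839.4   70. ] side exp x 495.0..537.8 top 494.6 []
top [529, 211, 24, 23, 420] [ 491.7 -794.3   70. ] side exp x 431.8..472.6 top 480.5 []
exp rim back 248.6 front 262.4, cx 333.3; seat front 301.6
244 None | 247 (np.int64(315), np.int64(339)) | 250 (np.int64(316), np.int64(341)) | 253 (np.int64(317), np.int64(345)) | 256 (np.int64(319), np.int64(346)) | 259 (np.int64(320), np.int64(346)) | 262 (np.int64(321), np.int64(346)) | 265 (np.int64(321), np.int64(346)) | 268 (np.int64(321), np.int64(346)) | 271 (np.int64(321), np.int64(346)) | 274 (np.int64(321), np.int64(345)) | 277 (np.int64(321), np.int64(345)) | 280 (np.int64(321), np.int64(345)) | 283 (np.int64(321), np.int64(345)) | 286 (np.int64(321), np.int64(345)) | 289 (np.int64(321), np.int64(345)) | 292 (np.int64(321), np.int64(344)) | 295 (np.int64(321), np.int64(343)) | 298 (np.int64(315), np.int64(344)) | 
244 [173, 252, 253, 253, 253, 250, 166, 169, 167, 165, 166, 163, 173, 248, 254, 248, 191, 200, 249, 172, 169, 167, 163, 162, 161, 159, 157, 170, 171, 169, 165, 165, 161, 160, 158, 159, 165, 193, 167, 159, 158, 158, 157, 156, 156, 167, 158, 161, 159, 158]
```

Stack of 4 is good (front rim 262). Now the last cup at (647.8,241.8).

servo_tool(plan="-1 1 -17 0 0; -1 0 0 -50 0; -1 0 0 -55 0; -1 0 0 -50 0; -1 0 0 -35 0; -1 0 0 -12 0; -1 0 0 0 0; -1 0 0 0 0")

```text
clock: 73.22
eef_pos: [648.4, 241.6, 72.1]
tool_rot: [0.001, 0.574, 0.819, 0.001]
ft_force: [-0.3, 0.7, -0.9]
width: 85.5
grasp_force: 0.0
```

servo_tool(plan="-1 -0.5 0 -10 0; -1 0 0 -5 0; -1 0 0 0 0; 1 0 0 0 0; 1 0 0 0 0; 1 0 0 0 0; 1 0 0 0 0; 1 0 0 30 0; 1 0 0 60 0; 1 0 0 60 0; 1 0 0 60 0; 1 0 0 0 0")

```text
clock: 74.72
eef_pos: [648.8, 241.1, 270.0]
tool_rot: [0.003, 0.574, 0.819, 0.003]
ft_force: [1.3, -0.1, -2.7]
width: 62.1
grasp_force: 66.3
```

```bash
python3 st.py; python3 held.py 57.5
```

```text
t74.7 [648.8 241.1 270. ] psi 19.9 w 62.1 g 66.3 [ 1.3 -0.1 -2.7] [-1.02  0.65  0.99  1.51 -0.56  1.28  0.39]
z +40 row 144: exp 362.0 seen 363.5 width 14
z +20 row 150: exp 361.8 seen 364.0 width 13
z +4 row 155: exp 361.5 seen 363.5 width 10
foot front exp 158.6 [146. 144. 145. 145. 136.  48.  27.  27.  56.  43.  39.  32.  33.]
rim back exp 130.4 [ 33.  60.  17.  18.  17.  49. 156. 153. 155. 153. 152. 159. 160.]
```

servo_tool(plan="1 0 0 40 0; 1 -35 -35 0 0; 1 -35 -35 0 0; 1 -35 -35 0 0; 1 -35 -35 0 0; 1 -35 -35 0 0; 1 -24 -45 0 0; 1 0 -45 0 0; 1 0 -45 0 0; 1 0 -45 0 0; 1 0 -45 0 0; 1 0 -40 0 0")

```text
clock: 76.28
eef_pos: [446.3, -198.6, 302.9]
tool_rot: [-0.002, 0.574, 0.819, -0.001]
ft_force: [-0.1, -0.5, -1.7]
width: 62.2
grasp_force: 66.5
```

servo_tool(plan="1 0 0 -40 0; 1 0 0 -20 0; 1 0 0 0 0; 1 0 0 0 0")

```text
clock: 76.78
eef_pos: [447.5, -198.0, 244.9]
tool_rot: [-0.0, 0.574, 0.819, -0.0]
ft_force: [-0.3, -1.0, -1.2]
width: 61.7
grasp_force: 66.6
```

```bash
python3 st.py
```

```text
t76.8 [ 447.5 -198.   244.9] psi 19.9 w 61.7 g 66.6 [-0.3 -1.  -1.2] [-0.62  0.3   1.17  2.01 -0.32  1.03  1.05]
```

servo_tool(plan="1 2 -1 -30 0; 1 0 0 -20 0; 1 0 0 -12 0; 1 0 0 -6 0; 1 0 0 0 0")

```text
clock: 77.4
eef_pos: [449.8, -199.3, 177.3]
tool_rot: [0.0, 0.574, 0.819, 0.0]
ft_force: [1.2, 0.1, -1.8]
width: 62.3
grasp_force: 66.6
```

servo_tool(plan="1 0 0 -4 0; 1 0 0 -2 0; 1 0 0 0 0")

```text
clock: 77.78
eef_pos: [449.6, -199.2, 171.0]
tool_rot: [0.0, 0.574, 0.819, 0.0]
ft_force: [-0.5, 0.2, -2.5]
width: 62.0
grasp_force: 66.6
```

servo_tool(plan="1 0 0 -2 0; 1 0 0 -2 0; 1 0 0 0 0")

```text
clock: 78.15
eef_pos: [450.5, -199.9, 168.3]
tool_rot: [0.001, 0.574, 0.819, 0.001]
ft_force: [-1.9, 2.0, 10.8]
width: 62.1
grasp_force: 68.2
```

All five are nested. I release, rise and go back to the knob at (554.6,-70.6).

servo_tool(plan="-1 0 0 0 0; -1 0 0 0 0; -1 0 0 0 0; -1 0 0 50 0; -1 0 0 60 0; -1 0 0 50 -10; -1 26 32 0 -10; -1 26 32 0 -10; -1 26 32 0 -10; -1 26 33 0 -10; -1 0 0 0 -10; -1 0 0 0 0")

```text
clock: 79.65
eef_pos: [553.5, -70.1, 326.6]
tool_rot: [0.0, 0.906, 0.423, -0.001]
ft_force: [0.1, -1.3, -0.0]
width: 85.1
grasp_force: 0.0
```

```bash
python3 st.py; python3 stack.py 5; python3 - <<'E'
from h import *
s=cv2.imread("pics/s.png");s=r.camera("side")["image"]
cv2.imwrite("pics/c10.png",cv2.resize(s[160:320,290:450],(600,600),interpolation=3))
E
```

```text
t79.7 [553.5 -70.1 326.6] psi -40.0 w 85.1 g 0.0 [ 0.1 -1.3 -0. ] [-0.87  0.42  1.27  1.76 -0.42  1.28 -0.2 ]
exp rim back 239.5 front 253.0, cx 333.5; seat front 301.6
235 None | 238 None | 241 (np.int64(327), np.int64(342)) | 244 (np.int64(322), np.int64(346)) | 247 (np.int64(315), np.int64(347)) | 250 (np.int64(316), np.int64(347)) | 253 (np.int64(317), np.int64(347)) | 256 (np.int64(319), np.int64(347)) | 259 (np.int64(320), np.int64(347)) | 262 (np.int64(321), np.int64(347)) | 265 (np.int64(321), np.int64(346)) | 268 (np.int64(321), np.int64(346)) | 271 (np.int64(321), np.int64(346)) | 274 (np.int64(321), np.int64(345)) | 277 (np.int64(321), np.int64(345)) | 280 (np.int64(321), np.int64(345)) | 283 (np.int64(321), np.int64(345)) | 286 (np.int64(321), np.int64(345)) | 289 (np.int64(321), np.int64(345)) | 292 (np.int64(321), np.int64(344)) | 295 (np.int64(321), np.int64(343)) | 298 (np.int64(315), np.int64(344)) | 
235 [114, 131, 131, 143, 137, 249, 166, 170, 170, 168, 164, 163, 174, 249, 254, 248, 191, 202, 247, 169, 160, 159, 158, 157, 158, 156, 159, 169, 170, 169, 167, 165, 164, 161, 158, 158, 170, 170, 168, 168, 164, 161, 161, 157, 160, 164, 189, 169, 158, 158]
```

Stack of 5 is confirmed (rim back 240, front 253, as expected). I descend on the knob.

servo_tool(plan="-1 1 -0.5 -40 0; -1 0 0 -30 0; -1 0 0 -12 0; -1 0 0 0 0; -1 0 0 0 0")

```text
clock: 80.38
eef_pos: [555.2, -71.3, 246.3]
tool_rot: [0.001, 0.907, 0.422, 0.001]
ft_force: [0.1, 0.6, -0.0]
width: 85.7
grasp_force: 0.0
```

servo_tool(plan="-1 0 0 -2 0; 1 0 0 0 0; 1 0 0 0 0; 1 0 0 0 0; 1 0 0 0 0; 1 0 0 0 0; 1 0 0 0 0")

```text
clock: 81.25
eef_pos: [554.8, -71.2, 243.2]
tool_rot: [0.001, 0.907, 0.422, 0.0]
ft_force: [0.8, -2.5, 0.2]
width: 23.2
grasp_force: 58.7
```

```bash
python3 st.py; python3 arc.py 130.5 101 141 8;python3 arc.py 130.5 141 181 8
```

```text
t81.2 [554.8 -71.2 243.2] psi -40.1 w 23.2 g 58.7 [ 0.8 -2.5  0.2] [-0.79  0.5   1.18  1.86 -0.51  1.12 -0.13]
-11 -3; -11 -3; -10 -5; -10 -5; -10 -6; -9 -8; -8 -7; -7 -9 turn 5.0
-7 -9; -6 -10; -5 -10; -4 -11; -4 -10; -2 -12; -1 -11; 0 -11 turn 5.0
```

servo_tool(plan="1 -11 -3 0 5; 1 -11 -3 0 5; 1 -10 -5 0 5; 1 -10 -5 0 5; 1 -10 -6 0 5; 1 -9 -8 0 5; 1 -8 -7 0 5; 1 -7 -9 0 5")

```text
clock: 82.25
eef_pos: [478.9, -116.8, 243.1]
tool_rot: [0.001, 0.707, 0.708, 0.001]
ft_force: [2.1, 0.0, -1.7]
width: 22.5
grasp_force: 59.3
```

servo_tool(plan="1 -7 -9 0 5; 1 -6 -10 0 5; 1 -5 -10 0 5; 1 -4 -11 0 5; 1 -4 -10 0 5; 1 -2 -12 0 5; 1 -1 -11 0 5; 1 0 0 0 0")

```text
clock: 83.25
eef_pos: [450.4, -189.6, 243.1]
tool_rot: [0.001, 0.463, 0.886, 0.0]
ft_force: [3.8, -0.0, -2.0]
width: 22.7
grasp_force: 59.6
```

```bash
python3 st.py
```

```text
t83.2 [ 450.4 -189.6  243.1] psi 34.9 w 22.7 g 59.6 [ 3.8 -0.  -2. ] [-0.49  0.23  0.95  2.01 -0.22  1.    1.18]
```

servo_tool(plan="1 0 -6 0 2.5; 1 0 -6 0 2.5; 1 0 -2 0 0; 1 0 0 0 0")

```text
clock: 83.75
eef_pos: [450.3, -202.1, 243.1]
tool_rot: [-0.0, 0.423, 0.906, 0.001]
ft_force: [2.8, 3.6, 2.3]
width: 22.1
grasp_force: 59.9
```

servo_tool(plan="1 0 -2 0 0; 1 0 0 0 0")

```text
clock: 84.0
eef_pos: [450.2, -202.8, 242.9]
tool_rot: [-0.001, 0.422, 0.906, 0.002]
ft_force: [2.3, 7.8, 3.2]
width: 22.6
grasp_force: 60.0
```

servo_tool(plan="1 0 -2 0 0; 1 0 0 0 0")

```text
clock: 84.25
eef_pos: [450.2, -203.1, 242.5]
tool_rot: [-0.002, 0.422, 0.907, 0.003]
ft_force: [3.3, 11.3, 3.1]
width: 22.9
grasp_force: 60.1
```

The end stop is reached (side force rising at y=-203). I lower in small steps.

servo_tool(plan="1 0 2 -3 0; 1 0 0 -4 0; 1 0 0 -4 0; 1 0 0 -3 0; 1 0 0 0 0")

```text
clock: 84.88
eef_pos: [450.3, -202.7, 228.6]
tool_rot: [-0.001, 0.422, 0.906, 0.002]
ft_force: [3.7, 6.8, 0.1]
width: 22.6
grasp_force: 59.9
```

servo_tool(plan="1 0 0 -1 0; 1 0 0 -1 0; 1 0 0 0 0")

```text
clock: 85.25
eef_pos: [450.3, -202.7, 226.8]
tool_rot: [-0.001, 0.422, 0.906, 0.002]
ft_force: [1.8, 7.0, 2.0]
width: 22.8
grasp_force: 60.0
```

servo_tool(plan="1 0 0 -1 0; 1 0 0 0 0")

```text
clock: 85.5
eef_pos: [450.3, -202.7, 225.8]
tool_rot: [-0.001, 0.422, 0.906, 0.002]
ft_force: [2.9, 7.4, 2.9]
width: 22.3
grasp_force: 60.0
```

servo_tool(plan="1 0 0 -1 0; 1 0 0 0 0")

```text
clock: 85.75
eef_pos: [450.3, -202.8, 225.0]
tool_rot: [-0.001, 0.422, 0.906, 0.002]
ft_force: [3.2, 7.4, 3.7]
width: 22.5
grasp_force: 60.1
```

servo_tool(plan="1 0 0 -1 0; 1 0 0 0 0")

```text
clock: 86.0
eef_pos: [450.4, -202.9, 224.9]
tool_rot: [-0.001, 0.422, 0.907, 0.002]
ft_force: [-0.6, 9.3, 11.1]
width: 22.6
grasp_force: 61.0
```

servo_tool(plan="1 0 0 -1 0; 1 0 0 0 0")

```text
clock: 86.25
eef_pos: [450.5, -203.0, 224.8]
tool_rot: [-0.001, 0.422, 0.907, 0.002]
ft_force: [-3.7, 11.0, 19.6]
width: 22.4
grasp_force: 61.8
```

```bash
python3 st.py; python3 - <<'E'
from h import *
c=r.camera("side");s=c["image"];cv2.imwrite("pics/c11.png",s)
for v in range(225,250): print(v,s[v,326:344:4].mean(1).round().astype(int).tolist(),end=" ")
print([ (z,round(float(proj(c,(449.5,-235.7,z))[1]),1)) for z in(182,185,188,194)],proj(c,(449.5,-232.7,182)))
E
```

```text
t86.2 [ 450.5 -203.   224.8] psi 40.1 w 22.4 g 61.8 [-3.7 11.  19.6] [-0.42  0.27  0.92  2.02 -0.26  0.98  1.33]
225 [28, 29, 36, 23, 68] 226 [28, 27, 31, 20, 67] 227 [27, 33, 35, 17, 67] 228 [29, 34, 75, 22, 68] 229 [31, 30, 105, 19, 85] 230 [30, 30, 105, 14, 85] 231 [30, 31, 106, 15, 83] 232 [34, 34, 106, 21, 86] 233 [50, 32, 108, 23, 94] 234 [30, 32, 107, 20, 93] 235 [31, 31, 106, 19, 96] 236 [34, 32, 106, 21, 151] 237 [32, 28, 105, 26, 124] 238 [61, 29, 104, 46, 124] 239 [135, 37, 104, 103, 127] 240 [137, 92, 109, 129, 137] 241 [138, 132, 122, 134, 125] 242 [140, 121, 125, 116, 110] 243 [142, 124, 111, 106, 105] 244 [145, 127, 107, 118, 129] 245 [145, 130, 134, 134, 131] 246 [130, 131, 133, 135, 130] 247 [131, 131, 133, 134, 131] 248 [132, 131, 132, 133, 131] 249 [132, 131, 132, 133, 130] [(182, 253.7), (185, 252.6), (188, 251.5), (194, 249.2)] (np.float64(336.8046660851738), np.float64(253.03717330854226))
```

The foot has hit the cup: z is static at 224.8 with force rising. I ease off the press, release the knob and rise.

servo_tool(plan="1 0 1.5 1.5 0; 1 0 0 0 0; -1 0 0 0 0; -1 0 0 0 0; -1 0 0 0 0; -1 0 0 30 0; -1 0 0 50 0; -1 20 -20 30 0; -1 30 -30 0 0; -1 30 -25 0 0; -1 0 0 0 0")

```text
clock: 87.68
eef_pos: [530.3, -280.9, 333.4]
tool_rot: [-0.001, 0.424, 0.905, -0.002]
ft_force: [0.4, 0.3, -0.0]
width: 85.8
grasp_force: 0.0
```

```bash
python3 st.py; python3 - <<'E'
from h import *
c=r.camera("side");s=c["image"]
cv2.imwrite("pics/c12.png",cv2.resize(s[190:320,290:420],(600,600),interpolation=3))
E
```

```text
t87.7 [ 530.3 -280.9  333.4] psi 39.8 w 85.8 g 0.0 [ 0.4  0.3 -0. ] [-0.28  0.39  0.95  1.65 -0.32  1.28  1.43]
```

View pics/c12.png

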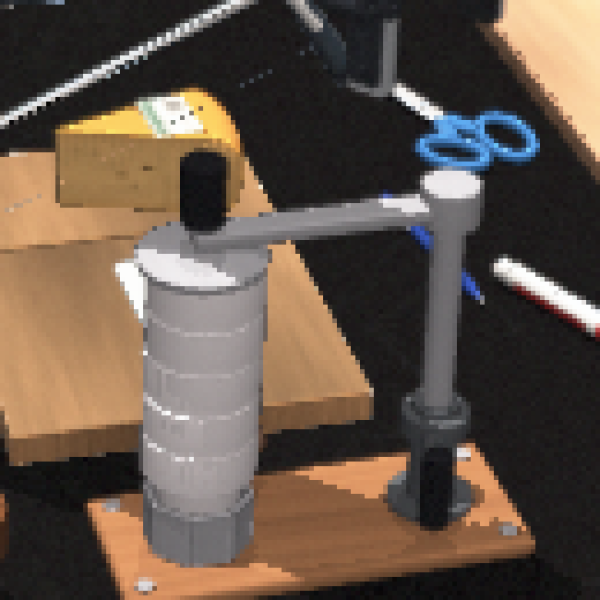

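The stop foot sits flat on the five-cup stack (205,260), and the lever pin (433,485) is still at free. Now I grip the clamp pin at (552,-277).

servo_tool(plan="-1 11 2 0 -10; -1 11 2 0 -10; -1 0 0 0 -10; -1 0 0 0 -10; -1 0 0 0 -10; -1 0 0 0 -10; -1 0 0 -50 0; -1 0 0 -50 0; -1 0 0 -45 0; -1 0 0 0 0; -1 0 0 0 0")

```text
clock: 89.1
eef_pos: [552.0, -275.8, 191.6]
tool_rot: [0.001, 0.82, 0.573, 0.001]
ft_force: [0.4, -0.1, -0.3]
width: 85.6
grasp_force: 0.0
```

```bash
python3 st.py; python3 rim.py
```

```text
t89.1 [ 552.  -275.8  191.6] psi -20.1 w 85.6 g 0.0 [ 0.4 -0.1 -0.3] [-0.32  0.65  1.08  1.78 -0.64  1.1   0.63]
top [541, 184, 24, 22, 402] [ 575.6 -839.4   70. ] side exp x 495.0..537.8 top 494.6 []
top [530, 211, 23, 23, 419] [ 491.7 -795.8   70. ] side exp x 432.2..473.1 top 481.3 []
```

No white cups remain out. I descend on the pin.

servo_tool(plan="-1 0 -1 -40 0; -1 0 0 -35 0; -1 0 0 -18 0; -1 0 0 0 0; 1 0 0 0 0; 1 0 0 0 0; 1 0 0 0 0; 1 0 0 0 0; 1 0 0 0 0; 1 0 0 0 0; 1 0 0 0 0")

```text
clock: 90.58
eef_pos: [552.3, -276.5, 97.0]
tool_rot: [0.001, 0.82, 0.573, 0.0]
ft_force: [1.5, 0.2, 4.0]
width: 14.1
grasp_force: 58.5
```

```bash
python3 st.py;  python3 arc.py 84 -110 -28 13
```

```text
t90.6 [ 552.3 -276.5   97. ] psi -20.1 w 14.1 g 58.5 [1.5 0.2 4. ] [-0.25  0.75  0.97  1.85 -0.76  0.96  0.71]
9 -3; 9 -1; 9 -1; 10 0; 9 2; 9 2; 8 3; 9 5; 7 5; 7 6; 7 6; 5 8; 5 8 turn 6.3076923076923075
```

servo_tool(plan="1 9 -3 0 6.3; 1 9 -1 0 6.3; 1 9 -1 0 6.3; 1 10 0 0 6.3; 1 9 2 0 6.3; 1 9 2 0 6.3; 1 8 3 0 6.3; 1 9 5 0 6.3; 1 7 5 0 6.3; 1 7 6 0 6.3; 1 7 6 0 6.3; 1 0 0 0 0")

```text
clock: 92.08
eef_pos: [643.7, -250.5, 96.9]
tool_rot: [-0.002, 0.348, 0.938, 0.001]
ft_force: [-3.5, 4.3, 9.0]
width: 14.1
grasp_force: 59.1
```

servo_tool(plan="1 3 4 0 3.2; 1 2 4 0 3.1; 1 0 0 0 0")

```text
clock: 92.45
eef_pos: [648.8, -243.5, 96.9]
tool_rot: [-0.001, 0.296, 0.955, 0.001]
ft_force: [-2.6, 2.2, 7.2]
width: 14.3
grasp_force: 59.0
```

```bash
python3 st.py
```

```text
t92.5 [ 648.8 -243.5   96.9] psi 55.6 w 14.3 g 59.0 [-2.6  2.2  7.2] [-0.1   0.72  0.62  1.64 -0.5   0.94  1.67]
```

servo_tool(plan="1 2 4 0 3.1; 1 2 4 0 3.1; 1 0 0 0 0")

```text
clock: 92.82
eef_pos: [652.3, -237.5, 97.0]
tool_rot: [-0.001, 0.245, 0.969, -0.001]
ft_force: [-1.4, -1.2, 6.6]
width: 13.8
grasp_force: 58.9
```

servo_tool(plan="1 1.5 3 0 0; 1 0 0 0 0")

```text
clock: 93.08
eef_pos: [652.4, -237.3, 97.0]
tool_rot: [-0.001, 0.246, 0.969, -0.002]
ft_force: [-3.7, -4.9, 7.0]
width: 14.0
grasp_force: 58.9
```

```bash
python3 st.py
```

```text
t93.1 [ 652.4 -237.3   97. ] psi 61.5 w 14.0 g 58.9 [-3.7 -4.9  7. ] [-0.1   0.72  0.6   1.64 -0.47  0.93  1.74]
```

The end stop is reached at -28° (no further motion, force building). A last firm push, then release and retreat.

servo_tool(plan="1 1.5 3 0 0; 1 0 0 0 0; -1 0 0 0 0; -1 0 0 0 0; -1 0 0 0 0; -1 0 0 40 0; -1 0 0 50 0; -1 0 0 60 0; -1 0 0 50 0; -1 10 -50 0 0; -1 0 -50 0 0; -1 0 0 0 0")

```text
clock: 94.58
eef_pos: [664.2, -335.6, 296.2]
tool_rot: [-0.001, 0.248, 0.969, -0.002]
ft_force: [0.1, -0.5, 0.0]
width: 85.5
grasp_force: 0.0
```

```bash
python3 st.py; python3 stack.py 5; python3 - <<'E'
from h import *
s=r.camera("side");t=r.camera("top");im=s["image"]
d=cv2.absdiff(im,cv2.imread("pics/c11.png"));print("knob region",im[215:245,334].mean(1).round().astype(int).tolist())
hs=cv2.cvtColor(im,cv2.COLOR_BGR2HSV)
m=(hs[...,2]<45).astype(np.uint8)
print("pin exp px locked",proj(s,(653,-237,95)),"free",proj(s,(552,-277,95)), "px",im[int(proj(s,(653,-237,95))[1]),int(proj(s,(653,-237,95))[0])],im[int(proj(s,(552,-277,95))[1]),int(proj(s,(552,-277,95))[0])])
E
```

```text
t94.6 [ 664.2 -335.6  296.2] psi 61.3 w 85.5 g 0.0 [ 0.1 -0.5  0. ] [ 0.01  0.63  0.69  1.31 -0.39  1.34  1.77]
exp rim back 239.5 front 253.0, cx 333.5; seat front 301.6
235 None | 238 (np.int64(326), np.int64(351)) | 241 (np.int64(321), np.int64(351)) | 244 (np.int64(319), np.int64(348)) | 247 (np.int64(315), np.int64(347)) | 250 (np.int64(316), np.int64(347)) | 253 (np.int64(317), np.int64(347)) | 256 (np.int64(319), np.int64(347)) | 259 (np.int64(320), np.int64(347)) | 262 (np.int64(322), np.int64(347)) | 265 (np.int64(321), np.int64(346)) | 268 (np.int64(321), np.int64(346)) | 271 (np.int64(321), np.int64(346)) | 274 (np.int64(321), np.int64(345)) | 277 (np.int64(321), np.int64(345)) | 280 (np.int64(321), np.int64(345)) | 283 (np.int64(321), np.int64(345)) | 286 (np.int64(321), np.int64(345)) | 289 (np.int64(321), np.int64(345)) | 292 (np.int64(321), np.int64(344)) | 295 (np.int64(321), np.int64(343)) | 298 (np.int64(315), np.int64(343)) | 
235 [21, 22, 23, 21, 27, 72, 133, 120, 109, 118, 224, 227, 226, 225, 225, 236, 234, 178, 107, 145, 159, 159, 158, 156, 156, 155, 159, 170, 161, 160, 159, 159, 157, 157, 157, 157, 168, 161, 161, 157, 158, 158, 157, 155, 156, 160, 166, 159, 159, 159]
knob region [187, 187, 186, 141, 178, 109, 134, 78, 40, 40, 42, 45, 35, 20, 20, 20, 25, 21, 23, 22, 23, 21, 21, 18, 21, 73, 133, 123, 111, 117]
pin exp px locked (np.float64(418.8515345492933), np.float64(275.010624994628)) free (np.float64(384.0059472852142), np.float64(289.8865162276253)) px [21 17 19] [60 58 55]
```

Stack, stop and the locked clamp are all in place. Handing in.

```bash
python3 -c "
from rig import r
print(r.finish_job())"
```

```text
the job is handed in; nothing more can be done
None
```

I handed the job in at about 95 s: the five white cups are nested upright in the seat, the stop foot is resting on the top cup, and the clamp lever is turned to its locked end stop. The first cup jammed at a tilt in the seat and had to be set down on the counter and re-seated. The jars, cheese and slicer were never touched, and the hand-in returned no verdict.

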